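Close the mixed developer canister and rack the paddles

TASK

The batch in the white canister is mixed, so close it and clear up: lift the loose dust cover off the neck and lay it flat on the bench, tab up, then set the black screw plug level in the neck, turn it back (anticlockwise) until it drops into the thread start, and only then run it in clockwise, without cross-threading, until its flange sits on the rim. Press every mixing paddle lying on the bench down past the sprung keeper into a clip of its own in the rack, fully home, and leave the bottles and the wafer box alone.

Things in the scene. Friction and masses are not known exactly. Their poses are not given: they have to be found in the camera images.
- plug_grip (a point): Black plastic screw plug, 66 mm high, 0.12 kg, standing on the bench at first, its grey wing handle up. This point: hold of the wing, on the plug's axis, 21 mm above the flange's top, 27 mm above the flange's underside, 55 mm above the lower end. x along the wing, z up. Wing 48 mm long (x), 12 mm thick (y), from 21 mm below this point to 11 mm above. Flange 67 mm in diameter, 6 mm thick.
- plug_end (a point): Lower end of the same plug, on its axis, 28 mm below the flange's underside. The core is 40 mm in diameter, tapering to 28 mm over the lowest 5.5 mm. Three thread lugs, 51 mm in diameter over all, each 30 degrees of arc and 2.5 mm thick, stand out of it 120 degrees apart, their lower edge 6 mm above this point; one is centred on +x.
- cover_grip (a point): White plastic dust cover, 0.08 kg, lying loose over the neck at the start: a flat round cap, 76 mm in diameter, with a skirt 10 mm deep all round and an upright tab on top. This point: hold of the tab, on the cap's axis, 21 mm above the cap's top, 36 mm above the skirt's lower edge. x along the tab, z up. Tab 44 mm long (x), 12 mm thick (y), from 21 mm below this point to 11 mm above.
- mouth (a point): Centre of the rim of the canister's open neck, on its axis, 147 mm above the bench; z up, x and y as the canister's. Neck 64 mm in diameter outside, 32 mm high, bore 53 mm. plug_grip stands 44 mm above this point with the lugs on the ledge (to 47 mm if set down on the stops), 37 to 38.5 mm when dropped into the thread start, 27 mm when home, flange on the rim.
- ledge (a point): Centre of the flat ledge inside the neck, 5 mm below the rim; inner diameter 43 mm. Three thread starts, 120 degrees apart, are gaps in it 42 degrees wide; where they lie round the neck is not told and varies. At each gap's anticlockwise edge a small stop (8 degrees, 2.5 mm high) stands on the ledge. Seen from above, a plug on the ledge turned clockwise jams on the stops.
- thread (a point): Point on the neck's axis 12 mm below the rim, in the thread. Turned anticlockwise on the ledge, by at most 130 degrees, the plug's lugs come over the starts, meet the stops there and drop in 7 mm. From there the thread is right-handed, lead 21 mm a turn: about 180 degrees clockwise bring the flange to the rim, 210 make it tight. The plug may be let go and regrasped at any time.
- canister: White canister, 200 (x) x 260 (y) x 115 mm, fixed; origin under its middle, yaw varies. The neck's axis is at x = -55, y = 35 mm. A carrying handle on top, along y at x = 50 mm, y = -90 to 50 mm, reaches 154 mm above the bench; a small black vent cap, 18 mm high, is at x = -60, y = -85 mm.
- rack: White clip rack, fixed, yaw varies; base 130 (x) x 225 (y) x 12 mm, origin under its middle. Three clips 70 mm apart along y. A clip: two forks, 12 mm thick, at x = 45 and -45 mm, open at the top, 19 mm wide, a fixed prong on the -y side (to 86 mm above the bench, flared at the top), a sprung steel keeper on the +y side. 78 mm of free room between the forks for fingers.
- slot1 (a point): Clip 1 of the rack, at its -y end: the point where the middle of a paddle's shaft axis lies when fully home, 58 mm above the bench. x along the shaft, z up. The keeper's two noses (one over each fork) overhang the slot from +y by 7 mm and slope up to 89 mm above the bench; 5 to 12 N down on the shaft pushes them aside, then they snap back over it. A paddle may lie either way round.
- slot2 (a point): Clip 2, the middle one, at the rack's y = 0; otherwise as clip 1.
- slot3 (a point): Clip 3, at the rack's +y end; otherwise as clip 1.
- keeper1 (a joint): Sprung keeper of clip 1: 0 = sprung shut over the slot, about 0.10 to 0.15 = pushed aside while a shaft passes (rad, at most 0.6); it springs back to 0.
- keeper2 (a joint): Sprung keeper of clip 2: 0 = sprung shut over the slot, about 0.10 to 0.15 = pushed aside while a shaft passes (rad, at most 0.6); it springs back to 0.
- keeper3 (a joint): Sprung keeper of clip 3: 0 = sprung shut over the slot, about 0.10 to 0.15 = pushed aside while a shaft passes (rad, at most 0.6); it springs back to 0.
- paddle1_mid (a point): White plastic mixing paddle 1, lying flat on the bench, 200 mm long, 0.07 kg (some runs have only two). This point: middle of its round shaft, on the axis, near the centre of mass, 8 mm above the bench. x along the shaft towards the blade. Shaft 16 mm in diameter, x from -62 to 62 mm; blade 44 x 36 x 16 mm from x = 62 to 106; flat grip tab 32 x 20 x 16 mm from x = -62 to -94.
- paddle2_mid (a point): White plastic mixing paddle 2, lying flat on the bench, 200 mm long, 0.07 kg (some runs have only two). This point: middle of its round shaft, on the axis, near the centre of mass, 8 mm above the bench. x along the shaft towards the blade. Shaft 16 mm in diameter, x from -62 to 62 mm; blade 44 x 36 x 16 mm from x = 62 to 106; flat grip tab 32 x 20 x 16 mm from x = -62 to -94.
- paddle3_mid (a point): White plastic mixing paddle 3, lying flat on the bench, 200 mm long, 0.07 kg (some runs have only two). This point: middle of its round shaft, on the axis, near the centre of mass, 8 mm above the bench. x along the shaft towards the blade. Shaft 16 mm in diameter, x from -62 to 62 mm; blade 44 x 36 x 16 mm from x = 62 to 106; flat grip tab 32 x 20 x 16 mm from x = -62 to -94.
- wash_bottle: Bystander: white wash bottle with a green cap and spout, 72 mm in diameter, 200 mm high; origin under its middle.
- amber_bottle: Bystander: brown glass bottle, 62 mm in diameter, 125 mm high; origin under its middle.
- wafer_box: Bystander: flat round wafer box, 104 mm in diameter, 19 mm high; origin under its middle.
Things that resemble listed ones, but are neither listed nor needed, are in the scene too. Leave any blue, brown or yellow look-alike of the part that bears paddle3_mid alone.

How it is judged (in metres and radians):
On the way:
1. the plug, turned back, has dropped level into the thread start of the neck (horizontal distance between plug_grip and mouth below 0.006 m and z of plug_grip in the frame of mouth between 0.0345 and 0.0402 m and angle between plug_grip's own z axis and vertical below 0.1 rad), for 0.2 s.
At the end, for the whole second after the job is handed in: Plug screwed home: flange within 1.3 mm of the rim, level within 2 degrees. Every paddle present lies in a clip: shaft within 3 mm of home height, 16 mm of the clip's middle and 0.1 rad of its direction, keeper sprung back. Cover flat on the bench, tab up. All at rest (z of plug_grip in the frame of mouth below 0.0283 m and horizontal distance between plug_grip and mouth below 0.004 m and angle between plug_grip's own z axis and vertical below 0.035 rad and linear speed of each of plug, cover, paddle1, paddle2, paddle3 below 0.02 m/s and height (world z) of cover_grip below 0.04 m and angle between cover_grip's own z axis and vertical below 0.1 rad and horizontal distance between cover_grip and mouth above 0.08 m and ((z of paddle1_mid in the frame of slot1 between -0.003 and 0.003 m and horizontal distance between paddle1_mid and slot1 below 0.016 m and angle between the x axis of paddle1_mid and the x axis of slot1, either way round below 0.1 rad and value of joint keeper1 below 0.1 rad) or (z of paddle1_mid in the frame of slot2 between -0.003 and 0.003 m and horizontal distance between paddle1_mid and slot2 below 0.016 m and angle between the x axis of paddle1_mid and the x axis of slot2, either way round below 0.1 rad and value of joint keeper2 below 0.1 rad) or (z of paddle1_mid in the frame of slot3 between -0.003 and 0.003 m and horizontal distance between paddle1_mid and slot3 below 0.016 m and angle between the x axis of paddle1_mid and the x axis of slot3, either way round below 0.1 rad and value of joint keeper3 below 0.1 rad)) and ((z of paddle2_mid in the frame of slot1 between -0.003 and 0.003 m and horizontal distance between paddle2_mid and slot1 below 0.016 m and angle between the x axis of paddle2_mid and the x axis of slot1, either way round below 0.1 rad and value of joint keeper1 below 0.1 rad) or (z of paddle2_mid in the frame of slot2 between -0.003 and 0.003 m and horizontal distance between paddle2_mid and slot2 below 0.016 m and angle between the x axis of paddle2_mid and the x axis of slot2, either way round below 0.1 rad and value of joint keeper2 below 0.1 rad) or (z of paddle2_mid in the frame of slot3 between -0.003 and 0.003 m and horizontal distance between paddle2_mid and slot3 below 0.016 m and angle between the x axis of paddle2_mid and the x axis of slot3, either way round below 0.1 rad and value of joint keeper3 below 0.1 rad)) and ((z of paddle3_mid in the frame of slot1 between -0.003 and 0.003 m and horizontal distance between paddle3_mid and slot1 below 0.016 m and angle between the x axis of paddle3_mid and the x axis of slot1, either way round below 0.1 rad and value of joint keeper1 below 0.1 rad) or (z of paddle3_mid in the frame of slot2 between -0.003 and 0.003 m and horizontal distance between paddle3_mid and slot2 below 0.016 m and angle between the x axis of paddle3_mid and the x axis of slot2, either way round below 0.1 rad and value of joint keeper2 below 0.1 rad) or (z of paddle3_mid in the frame of slot3 between -0.003 and 0.003 m and horizontal distance between paddle3_mid and slot3 below 0.016 m and angle between the x axis of paddle3_mid and the x axis of slot3, either way round below 0.1 rad and value of joint keeper3 below 0.1 rad))); the robot touches nothing.
It fails at once if the plug is cross-threaded: run in below the thread start while leaning more than 6 degrees (horizontal distance between plug_grip and mouth below 0.015 m and z of plug_grip in the frame of mouth below 0.0345 m and angle between plug_grip's own z axis and vertical above 0.105 rad).
It fails at once if the wash bottle is moved by more than 30 mm or tipped (distance of wash_bottle from where it was at the start of the episode above 0.03 m or angle between wash_bottle's own z axis and vertical above 0.3 rad).
It fails at once if the amber bottle is moved by more than 30 mm or tipped (distance of amber_bottle from where it was at the start of the episode above 0.03 m or angle between amber_bottle's own z axis and vertical above 0.3 rad).
It fails at once if the wafer box is moved by more than 30 mm or tipped (distance of wafer_box from where it was at the start of the episode above 0.03 m or angle between wafer_box's own z axis and vertical above 0.3 rad).
Of paddle1, paddle2, paddle3 only 2 to 3 are there at a start; the rules pass over those that are not, and their reading is None.
At some moment in a run one of paddle1, paddle2, paddle3 may be knocked a few centimetres aside while the robot is not near it.
It also fails if it takes over 208 s, if anything falls off the work surface, if the arm or the gripper's body presses on something with over 40 N, if the wrist force passes 120 N, or if a joint passes its speed limit or range.

ROBOT

A 6-joint arm with a two-finger parallel gripper is mounted at the origin on the work surface. World frame = base frame: x ahead of the robot, y to its left, z up, the work surface at z = 0. Lengths are in m, angles in degrees, forces in N, time in s.
With the tool pointing down it reaches from about 0.4 to 0.825 m from the base axis. Payload 7 kg.
Tool frame: the origin (TCP) lies at the very end of the fingers, on their centre line; the grasp point (between the pads) lies 19 mm behind it; z points along the fingers, y is the direction in which the jaws open and shut (so a half turn about z gives the same grasp; the last joint's range is limited). The gripper opens to 88 mm and grips with 3 to 60 N. Pads are 19 mm wide; open, the fingers measure 130 mm over their backs; the gripper's body (78 mm by 193 mm) begins 47 mm behind the grasp point.
Start: joints at [-47.034, 20.546, 0.682, 0, -70.136, -16.507], TCP at [0.301, -0.604, 0.227] pointing down, gripper open.
Joint ranges: [-176.03, 176.03], [-82.01, 121.73], [-58.28, 71.71], [-173.87, 95.51], [-174.79, -0.11], [-173.66, 173.66]. Speed limits (degrees/s): [136.94, 136.94, 172.46, 180, 180, 180].

INTERFACE

Orientations are given as [roll, pitch, yaw] about the fixed x, y, z axes, in that order (R = Rz(yaw) Ry(pitch) Rx(roll)).
In Python, from plant import ctrl, snapshot, workorder gives the robot as it stands. The module is installed in compiled form; this text tells all that it offers.
- The arm moves only by the shell command python3 -m creep 'ROWS'. ROWS is JSON, a list of rows, each a list of 5 numbers: the shift along the tool's x, y, z scaled (see below), then the turn about the tool's z scaled (see below), then the finger opening in mm, from 0 to 87.6. A call has exactly 8 rows; each row is the pose to reach, as a shift and turn from the pose commanded when the call began, along the tool's axes at that moment, turning the shorter way round; what a row does not reach only later rows make up. The controller multiplies each number of a shift by 0.1 m and each number of a turn by 180 degrees. A row lasts 1/12 s, in which the tool goes at most 41.7 mm and 7.16 degrees, less where a joint would pass 70% of its speed; a pose out of reach is approached as far as the arm can. A call with a number of a shift or a turn outside -1 to 1 is refused whole. A call with a gripper value outside its range is refused whole. The fingers move at their own pace and stop on an object; the grip force is fixed at half the most. Time passes only in rows, so rows that repeat a pose let the fingers close, or fill a call up. It gives the time, the measured TCP pose, the force and the opening at its end, in the units of the state.
- ctrl.get_obs(): the state, without advancing time (a new reading comes with each control period).
- snapshot(name): name is "side" or "top"; returns a dict with "img" (480x640x3 uint8, blue, green, red), "camera_matrix" (3x3 intrinsics, pixels), "xyz" and "rotation" of the camera in the world. Camera axes: x right, y up, looking along -z (the intrinsics and any distortion apply to the point x, -y, -z); pixel columns grow to the right and rows downward; lengths in m; the calibration is good to about 2 mm. A picture is of the moment at which its call begins. There is no depth.
- workorder.close_job(): hands the job in, once; it reports no verdict.
The state is a dict: "clock": time; "joint_pos": joint angles; "qvel": joint speeds; "tau": joint torques, N m; "tool_pos": TCP position; "orientation": TCP orientation; "force": force on the tool from outside, world axes, zero at the start; "moment": the same for the moment, N m; "opening": finger opening in m.
Only numpy, scipy, OpenCV 4.12 (cv2) and the standard library are available. Lean on these libraries where they do the work, as an engineer would, in place of code of your own. Each camera call takes 0.05 s, during which the arm holds its last target.

## Working session

There is one attempt and no reset: what is moved stays moved. The work goes in short steps, Python scripts to look and compute and a shell command to move; the robot and the scene stay as the last step left them, time stands still between calls to the robot, and variables do not carry over. Pictures are saved under pics/ and viewed, and the job is handed in when it is done.

```bash
mkdir -p pics; ls; python3 - <<'E'
from plant import ctrl,snapshot
import cv2
print(ctrl.get_obs())
for n in("side","top"):
    s=snapshot(n); cv2.imwrite(f"pics/{n}0.png",s["img"]); print(n,{k:v for k,v in s.items() if k!="img"})
E
```

```text
pics
{'clock': 0.0, 'joint_pos': array([-4.70340338e+01,  2.05907348e+01,  6.33632738e-01, -2.13085872e-02,
       -7.01364364e+01, -1.65073873e+01]), 'qvel': array([ 0.03632437, -0.02619565,  0.03797487,  0.03964844,  0.01195059,
       -0.02282087]), 'tau': array([-4.91702815e-05, -5.82710302e+01,  2.93061322e+01,  6.99741170e+00,
        6.84738407e-03, -1.72221044e-04]), 'tool_pos': array([ 0.30050968, -0.60385882,  0.22562579]), 'orientation': array([ 1.79904625e+02, -7.37481684e-03, -1.53548672e+02]), 'force': array([ 0.49771728, -0.08845879,  0.69306661]), 'moment': array([-0.03247237, -0.01110982, -0.0291149 ]), 'opening': 0.08771564512362517}
side {'camera_matrix': array([[473.9327324 ,   0.        , 316.82005992],
       [  0.        , 473.9327324 , 244.69188707],
       [  0.        ,   0.        ,   1.        ]]), 'xyz': array([-0.0211013 ,  0.77161826,  0.80543586]), 'rotation': array([  54.18475266,    0.41938523, -143.45362526])}
top {'camera_matrix': array([[558.80928347,   0.        , 317.88842488],
       [  0.        , 558.80928347, 234.56377593],
       [  0.        ,   0.        ,   1.        ]]), 'xyz': array([0.34058254, 0.02857108, 1.35456888]), 'rotation': array([  9.68214891,   0.15068687, -90.61911393])}
```

View pics/side0.png

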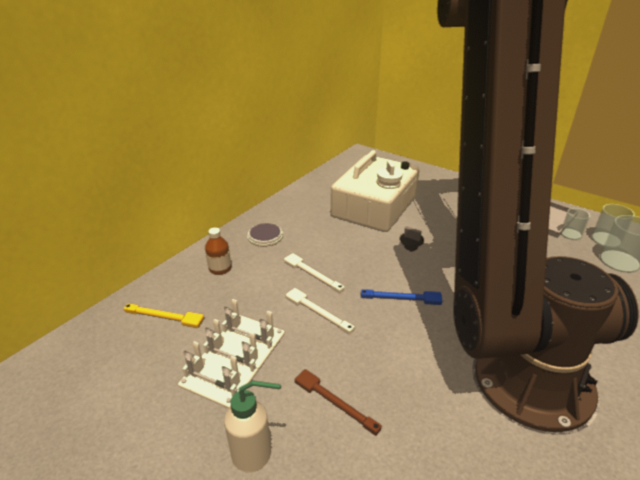

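View pics/top0.png

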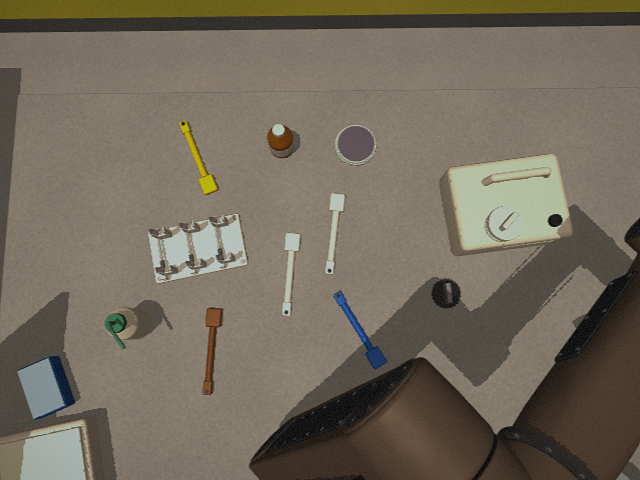

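```bash
cat > h.py <<'E'
import numpy as np, cv2
from scipy.spatial.transform import Rotation as Ro
from plant import ctrl,snapshot
def cam(s):
    R=Ro.from_euler('xyz',s["rotation"],degrees=True).as_matrix(); return R@np.diag([1,-1,-1]),np.array(s["xyz"]),s["camera_matrix"]
def ray(s,u,v):
    R,c,K=cam(s); return c,R@np.linalg.solve(K,[u,v,1.])
def onz(s,u,v,z):
    c,d=ray(s,u,v); return c+d*(z-c[2])/d[2]
def proj(s,p):
    R,c,K=cam(s); q=K@(R.T@(np.asarray(p,float)-c)); return q[:2]/q[2]
def tri(s1,p1,s2,p2):
    A=np.zeros((3,3));b=np.zeros(3)
    for s,p in((s1,p1),(s2,p2)):
        c,d=ray(s,*p);d/=np.linalg.norm(d);M=np.eye(3)-np.outer(d,d);A+=M;b+=M@c
    return np.linalg.solve(A,b)
def go(x,y,z,yaw=None):
    o=ctrl.get_obs();p=o["tool_pos"];w=o["orientation"][2]
    R=Ro.from_euler('xyz',[180,0,w],degrees=True).as_matrix()
    d=R.T@(np.array([x,y,z])-p)/0.1
    t=0
    if yaw is not None:
        t=-((yaw-w+90)%180-90)
    print("units dx dy dz",d.round(3),"turn units",round(t/180,4),"deg",round(t,1), "| clock",round(o["clock"],2))
def st():
    o=ctrl.get_obs();print("t",round(o["clock"],2),"pos",o["tool_pos"].round(4),"rpy",np.round(o["orientation"],2),"F",o["force"].round(1),"M",o["moment"].round(2),"op",round(o["opening"],4),"j",o["joint_pos"].round(1))
def snap(n,name):
    s=snapshot(n);cv2.imwrite("pics/"+name+".png",s["img"]);return s
def crop(s,x0,y0,x1,y1,k,name):
    cv2.imwrite("pics/"+name+".png",cv2.resize(s["img"][y0:y1,x0:x1],None,fx=k,fy=k,interpolation=cv2.INTER_CUBIC))
E
python3 - <<'E'
from h import *
t=snap("top","t1"); s=snap("side","s1")
crop(t,420,130,600,265,4,"t1can"); crop(t,140,180,380,330,3,"t1rack"); crop(s,320,140,440,260,5,"s1can"); crop(s,170,240,370,410,4,"s1rack")
E
```

```text
(no output)
```

View pics/t1can.png

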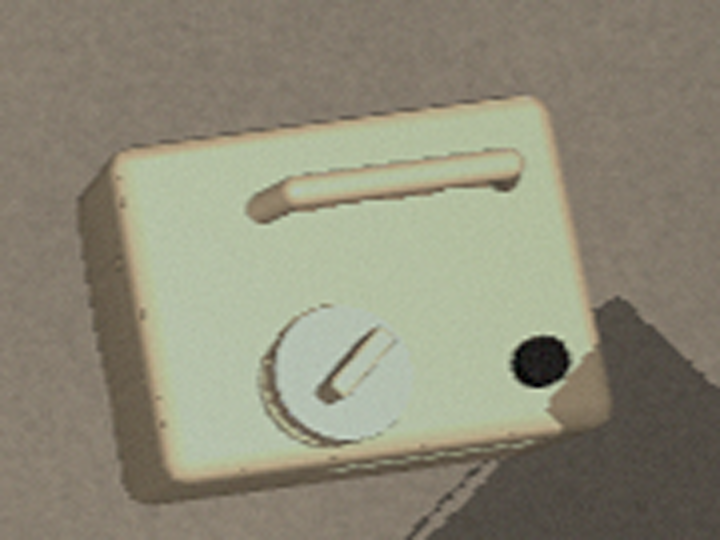

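View pics/t1rack.png

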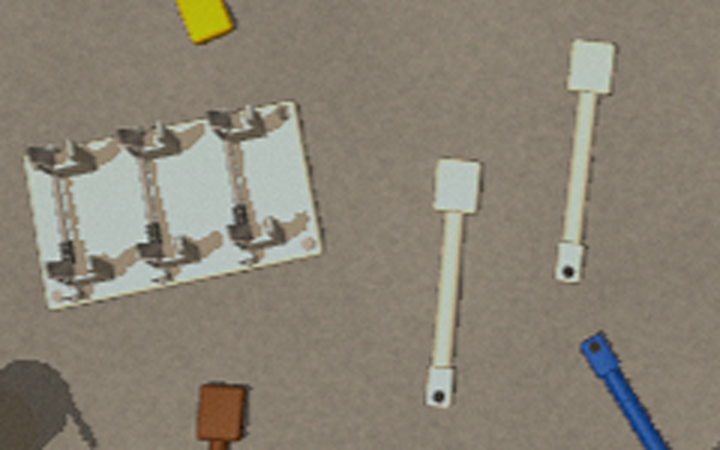

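View pics/s1can.png

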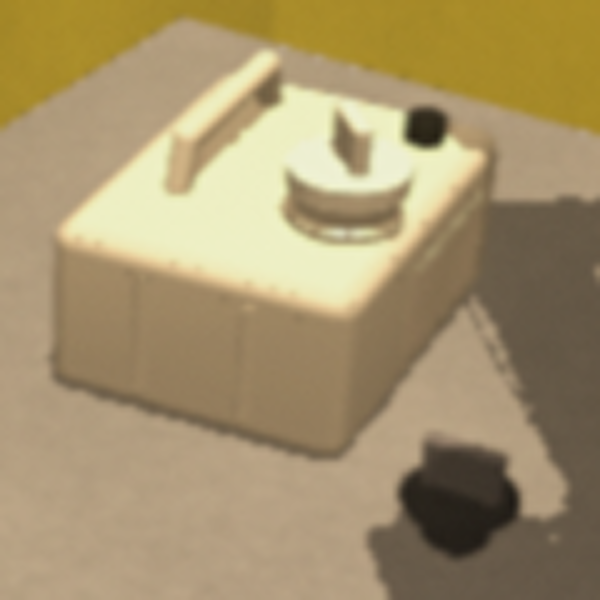

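View pics/s1rack.png

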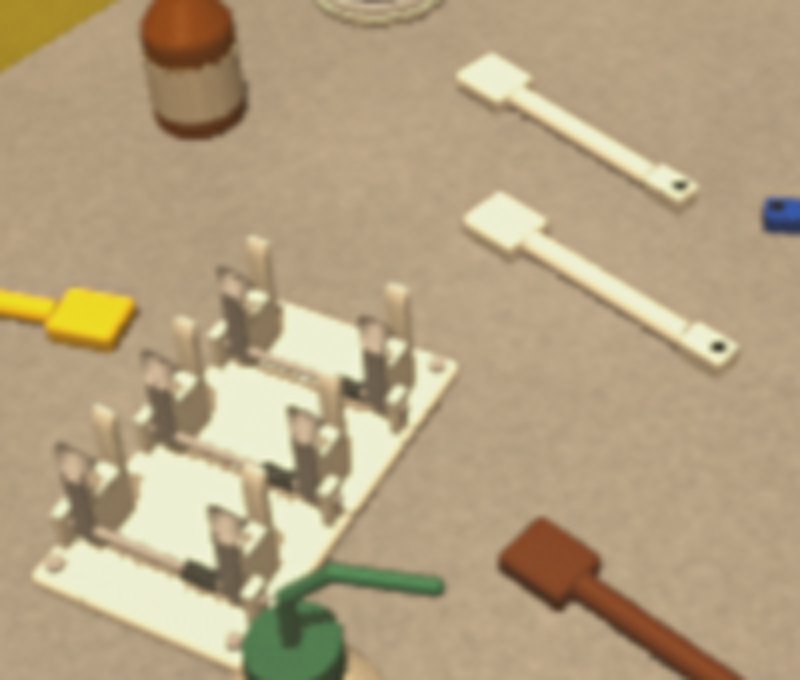

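```bash
python3 - <<'E'
from h import *
t=snapshot("top"); s=snapshot("side")
img=t["img"]; hsv=cv2.cvtColor(img,cv2.COLOR_BGR2HSV)
# white mask
ref=[img[y,x] for x,y in((336,202),(292,242),(290,275),(504,215),(175,250),(470,200))];print(ref)
print("bg",img[300,260],img[110,400])
g=cv2.cvtColor(img,cv2.COLOR_BGR2GRAY)
m=((g>145)).astype(np.uint8)*255
cs,_=cv2.findContours(m,cv2.RETR_EXTERNAL,cv2.CHAIN_APPROX_NONE)
for c in cs:
    a=cv2.contourArea(c)
    if a>250 and a<30000:
        r=cv2.minAreaRect(c); print(a,r)
        b=cv2.boxPoints(r); z=.016 if a<2000 else .012
        for q in b: print("   ",q.round(1),onz(t,*q,z).round(4))
cv2.imwrite("pics/mask.png",m)
# plug
m=(g<45).astype(np.uint8)[270:315,425:470];
cv2.imwrite("pics/plugm.png",cv2.resize(m*255,None,fx=8,fy=8)); 
crop(t,420,265,475,320,10,"plug")
crop(t,475,195,535,255,10,"cov")
E
```

```text
[array([183, 193, 182], dtype=uint8), array([188, 196, 184], dtype=uint8), array([167, 192, 182], dtype=uint8), array([181, 195, 183], dtype=uint8), array([185, 194, 180], dtype=uint8), array([168, 194, 182], dtype=uint8)]
bg [116 129 141] [107 122 132]
2953.0 ((52.5, 450.0), (58.0, 65.0), 90.0)
    [ 20. 421.] [0.1407 0.7222 0.012 ]
    [ 85. 421.] [0.1391 0.5719 0.012 ]
    [ 85. 479.] [0.0127 0.5644 0.012 ]
    [ 20. 479.] [0.0142 0.7122 0.012 ]
554.5 ((288.9172668457031, 273.9931335449219), (14.28382396697998, 82.38111877441406), 4.763641834259033)
    [278.4 314.4] [0.3778 0.1254 0.016 ]
    [285.2 232.4] [0.5753 0.109  0.016 ]
    [299.5 233.5] [0.572  0.0744 0.016 ]
    [292.6 315.6] [0.3746 0.0917 0.016 ]
654.0 ((176.42308044433594, 248.11538696289062), (38.43876266479492, 25.10286521911621), 78.69007110595703)
    [160.3 231.7] [0.5803 0.413  0.016 ]
    [185.  226.8] [0.5918 0.3534 0.016 ]
    [192.5 264.5] [0.4992 0.3325 0.016 ]
    [167.9 269.4] [0.488  0.3915 0.016 ]
2009.5 ((196.51248168945312, 248.05990600585938), (51.96754455566406, 93.90054321289062), 78.2317123413086)
    [145.2 232.2] [0.5803 0.451  0.012 ]
    [237.2 213. ] [0.6255 0.2271 0.012 ]
    [247.8 263.9] [0.4996 0.1998 0.012 ]
    [155.8 283.1] [0.4558 0.4204 0.012 ]
535.5 ((332.9634094238281, 233.32928466796875), (14.135236740112305, 80.3941650390625), 6.340191841125488)
    [321.5 272.5] [0.4764 0.0219 0.016 ]
    [330.4 192.6] [ 0.6734 -0.0022  0.016 ]
    [344.4 194.2] [ 0.6691 -0.0367  0.016 ]
    [335.5 274.1] [ 0.4723 -0.0117  0.016 ]
8646.5 ((509.29302978515625, 201.43931579589844), (83.6842269897461, 113.4609375), 82.1998062133789)
    [447.4 167.7] [ 0.7347 -0.2942  0.012 ]
    [559.8 152.3] [ 0.7713 -0.5767  0.012 ]
    [571.2 235.2] [ 0.5612 -0.5868  0.012 ]
    [458.8 250.6] [ 0.5264 -0.3114  0.012 ]
```

View pics/mask.png

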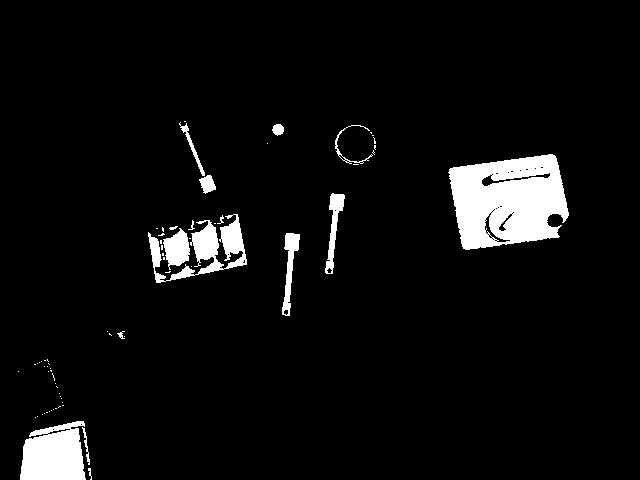

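View pics/plug.png

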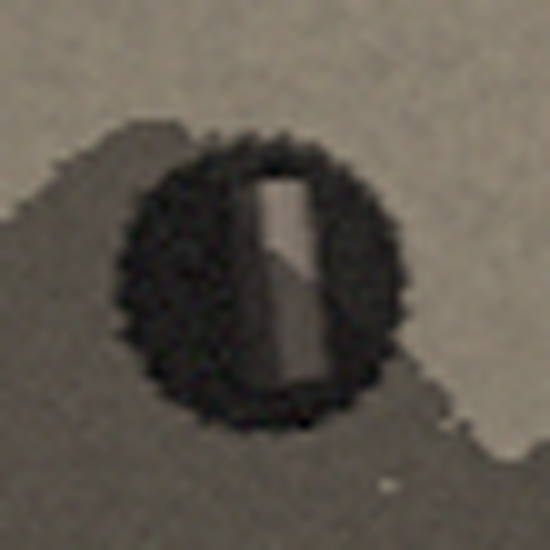

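View pics/cov.png

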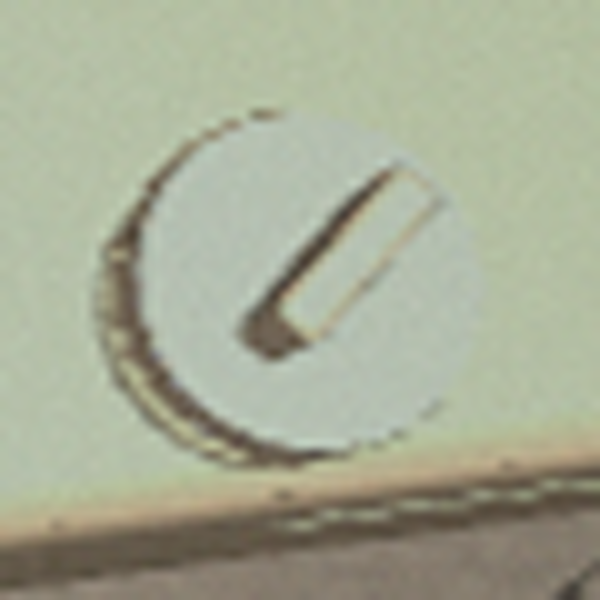

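```bash
python3 - <<'E'
from h import *
t=snapshot("top")
def P(u,v,ox,oy,k,z): return onz(t,ox+u/k,oy+v/k,z)
print("plug fl",P(263,282,420,265,10,.034).round(4)); 
w=[P(u,v,420,265,10,.066) for u,v in((260,182),(305,182),(325,378),(283,380))]
print("wing",np.mean(w,0).round(4)); d=(w[0]+w[1]-w[2]-w[3])/2; print(np.linalg.norm(d),np.degrees(np.arctan2(d[1],d[0])))
print("cov disc",P(312,280,475,195,10,.152).round(4))
w=[P(u,v,475,195,10,.184) for u,v in((395,165),(438,203),(318,342),(283,300))]
print("tab",np.mean(w,0).round(4)); d=(w[0]+w[1]-w[2]-w[3])/2; print(np.linalg.norm(d),np.degrees(np.arctan2(d[1],d[0])))
# canister top corners z .115
c=[P(u,v,420,130,4,.115) for u,v in((118,155),(548,97),(610,425),(170,482))]
print(np.round(c,4),np.mean(c,0)); 
e=c[0]+c[3]-c[1]-c[2]; ex=c[0]+c[1]-c[2]-c[3]; print("can yaw from y",np.degrees(np.arctan2(-e[0],e[1])),np.linalg.norm(e)/2,"x",np.degrees(np.arctan2(ex[1],ex[0])),np.linalg.norm(ex)/2)
yaw=np.radians(np.degrees(np.arctan2(-e[0],e[1]))); o=np.mean(c,0)
R=np.array([[np.cos(yaw),-np.sin(yaw)],[np.sin(yaw),np.cos(yaw)]])
print("neck",o[:2]+R@[-.055,.035])
# paddles: hole centres & blade
for n,(pts) in {"A":[(569,67+0),(568,271)],}.items(): pass
def pad(name,bl,tab,sh1,sh2):
    a=P(*bl,140,180,3,.016);b=P(*tab,140,180,3,.016);d=a-b;L=np.linalg.norm(d[:2]);x=d/L
    m=a-x*(L*(.106)/.200); print(name,"mid",m.round(4),"len",L.round(3),"yaw",np.degrees(np.arctan2(d[1],d[0])).round(1))
pad("near rack",(459,158),(438,407),0,0)
pad("far",(593,40),(568,283),0,0)
c=[P(u,v,140,180,3,.012) for u,v in((25,154),(297,100),(322,248),(50,308))]
e=c[0]+c[3]-c[1]-c[2]; ex=c[0]+c[1]-c[2]-c[3]
print("rack",np.mean(c,0).round(4),np.degrees(np.arctan2(-e[0],e[1])),np.linalg.norm(e)/2,np.degrees(np.arctan2(ex[1],ex[0])),np.linalg.norm(ex)/2)
E
```

```text
plug fl [ 0.4225 -0.2711  0.034 ]
wing [ 0.4209 -0.2708  0.066 ]
0.04520635857957826 3.379664092797514
cov disc [ 0.5668 -0.3829  0.152 ]
tab [ 0.5667 -0.3823  0.184 ]
0.039802414505287244 -42.24583784451856
[[ 0.7019 -0.2741  0.115 ]
 [ 0.7336 -0.5234  0.115 ]
 [ 0.5418 -0.5423  0.115 ]
 [ 0.5123 -0.2937  0.115 ]] [ 0.62240102 -0.40838546  0.115     ]
can yaw from y 7.011721990047683 0.25084658137547455 x 5.758631615838128 0.19168287787347477
neck [ 0.56353982 -0.3803612 ]
near rack mid [0.4685 0.0992 0.016 ] len 0.2 yaw -4.9
far mid [ 0.5656 -0.0078  0.016 ] len 0.201 yaw -6.7
rack [0.5416 0.3214 0.012 ] 11.389958972840253 0.2235880127455454 10.707060243038947 0.12600213796256557
```

```bash
python3 - <<'E'
from h import *
go(.5667,-.3825,.235,-42.2)
E
```

```text
units dx dy dz [-3.37   0.8   -0.086] turn units 0.3814 deg 68.7 | clock 0.35
```

```bash
python3 -m creep '[[-1,0.25,-0.05,0,87.6],[-1,0.25,-0.05,0,87.6],[-1,0.25,-0.05,0,87.6],[-1,0.25,-0.05,0,87.6],[-1,0.25,-0.05,0,87.6],[-1,0.25,-0.05,0,87.6],[-1,0.25,-0.05,0,87.6],[-1,0.25,-0.05,0,87.6]]'
python3 -m creep '[[-1,0.25,-0.05,0,87.6],[-1,0.25,-0.05,0,87.6],[-1,0.25,-0.05,0,87.6],[-1,0.25,-0.05,0,87.6],[-1,0.25,-0.05,0,87.6],[-1,0.25,-0.05,0,87.6],[-1,0.25,-0.05,0,87.6],[-1,0.25,-0.05,0,87.6]]'
python3 -m creep '[[-1,0.25,0,0.28,87.6],[-1,0.25,0,0.28,87.6],[-1,0.25,0,0.28,87.6],[-1,0.25,0,0.28,87.6],[-1,0.25,0,0.28,87.6],[-1,0.25,0,0.28,87.6],[-1,0.25,0,0.28,87.6],[-1,0.25,0,0.28,87.6]]'
python3 - <<'E'
from h import *
st();go(.5667,-.3825,.235,-42.2)
E
```

```text
clock: 1.02
tool_pos: [0.3783, -0.5379, 0.2314]
orientation: [180.0, -0.0, -153.6]
force: [-0.1, -1.0, 0.2]
opening: 0.0874
clock: 1.68
tool_pos: [0.4565, -0.4712, 0.2365]
orientation: [180.0, -0.0, -153.6]
force: [-0.4, -0.2, -0.2]
opening: 0.0876
clock: 2.35
tool_pos: [0.5354, -0.4041, 0.2365]
orientation: [-180.0, -0.0, 155.7]
force: [0.2, -0.1, -0.6]
opening: 0.0876
t 2.35 pos [ 0.5354 -0.4041  0.2365] rpy [-1.8000e+02 -1.0000e-02  1.5567e+02] F [ 0.2 -0.1 -0.6] M [-0.07  0.02 -0.04] op 0.0876 j [-20.4  19.8   0.9   0.  -71.1 -93.9]
units dx dy dz [-0.197  0.326  0.015] turn units 0.0993 deg 17.9 | clock 2.35
```

```bash
python3 -m creep '[[-0.197,0.326,0.2,0.0993,87.6],[-0.197,0.326,0.2,0.0993,87.6],[-0.197,0.326,0.2,0.0993,87.6],[-0.197,0.326,0.2,0.0993,87.6],[-0.197,0.326,0.2,0.0993,87.6],[-0.197,0.326,0.2,0.0993,87.6],[-0.197,0.326,0.2,0.0993,87.6],[-0.197,0.326,0.2,0.0993,87.6]]'
python3 - <<'E'
from h import *
st();go(.5667,-.3825,.157,-42.2)
s=snap("side","s2");t=snap("top","t2")
crop(s,310,120,450,260,5,"s2c");
E
```

```text
clock: 3.02
tool_pos: [0.5669, -0.382, 0.2169]
orientation: [180.0, 0.0, 138.3]
force: [-0.2, -0.7, -0.8]
opening: 0.0877
t 3.02 pos [ 0.5669 -0.382   0.2169] rpy [1.7999e+02 3.0000e-02 1.3826e+02] F [-0.2 -0.7 -0.8] M [-0.14 -0.06  0.02] op 0.0877 j [ -17.7   21.7    1.1    0.   -69.4 -114.1]
units dx dy dz [-0.002 -0.005  0.599] turn units 0.0025 deg 0.5 | clock 3.02
```

View pics/s2c.png

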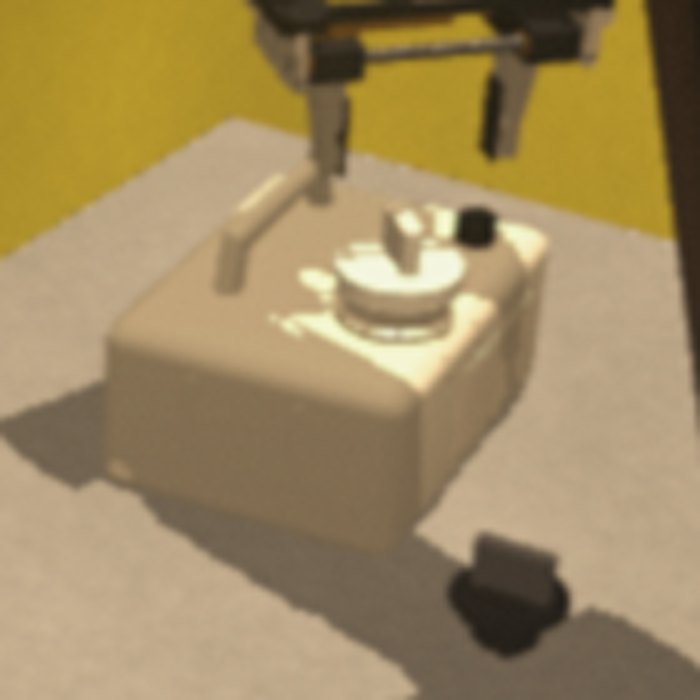

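View pics/t2.png

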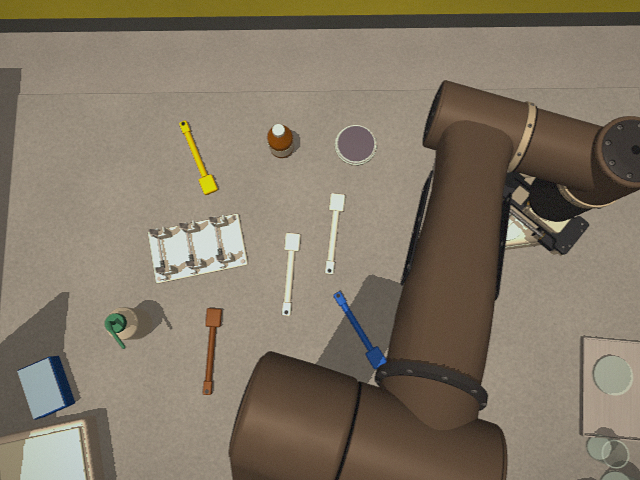

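```bash
python3 -m creep '[[0,0,0.3,0,87.6],[0,0,0.3,0,87.6],[0,0,0.59,0,87.6],[0,0,0.59,0,87.6],[0,0,0.59,0,87.6],[0,0,0.59,0,40],[0,0,0.59,0,0],[0,0,0.59,0,0]]'
python3 -m creep '[[0,0,0,0,0],[0,0,0,0,0],[0,0,0,0,0],[0,0,0,0,0],[0,0,0,0,0],[0,0,0,0,0],[0,0,0,0,0],[0,0,0,0,0]]'
python3 -m creep '[[0,0,-0.1,0,0],[0,0,-0.3,0,0],[0,0,-0.5,0,0],[0,0,-0.7,0,0],[0,0,-0.8,0,0],[0,0,-0.8,0,0],[0,0,-0.8,0,0],[0,0,-0.8,0,0]]'
python3 - <<'E'
from h import *
st();go(.62,-.15,.1,0)
s=snap("side","s3")
crop(s,310,120,450,260,5,"s3c");
E
```

```text
clock: 3.78
tool_pos: [0.5678, -0.382, 0.1592]
orientation: [180.0, 0.1, 138.2]
force: [-0.1, -0.4, 0.3]
opening: 0.0732
clock: 4.45
tool_pos: [0.5671, -0.3817, 0.1575]
orientation: [-180.0, -0.0, 138.2]
force: [-0.0, -0.4, 0.4]
opening: 0.0196
clock: 5.12
tool_pos: [0.5665, -0.3812, 0.2361]
orientation: [-180.0, -0.1, 138.2]
force: [-0.1, 0.6, -0.8]
opening: 0.012
t 5.12 pos [ 0.5665 -0.3812  0.2361] rpy [-1.7999e+02 -1.2000e-01  1.3817e+02] F [-0.1  0.6 -0.8] M [-0.14 -0.01  0.01] op 0.012 j [ -17.6   21.1    2.7   -0.   -71.8 -114.2]
units dx dy dz [1.143 2.08  1.361] turn units -0.2324 deg -41.8 | clock 5.12
```

View pics/s3c.png

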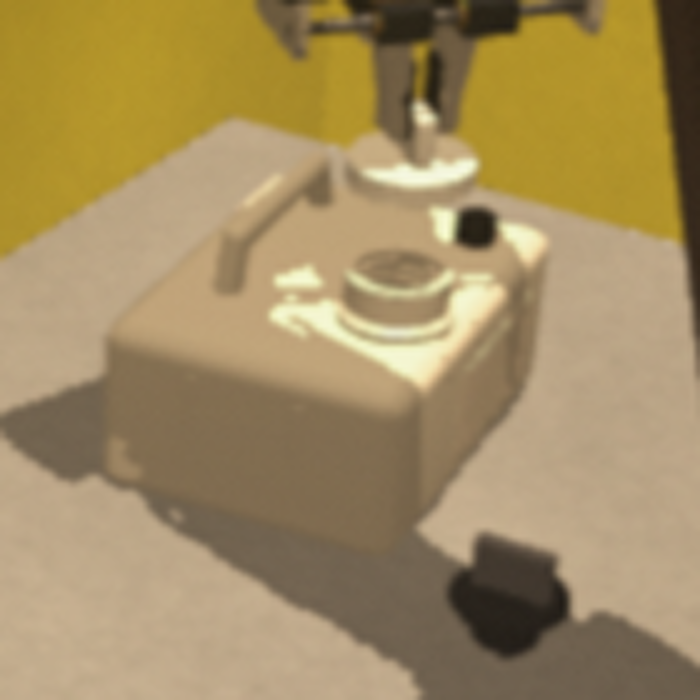

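```bash
python3 -m creep '[[0.57,1,0,0,0],[0.57,1,0,0,0],[0.57,1,0,0,0],[0.57,1,0,0,0],[0.57,1,0,0,0],[0.57,1,0,0,0],[0.57,1,0,0,0],[0.57,1,0,0,0]]'
python3 -m creep '[[0.57,1,0,0,0],[0.57,1,0,0,0],[0.57,1,0.5,0,0],[0.57,1,0.8,0,0],[0.57,1,1,0,0],[0.57,1,1,0,0],[0.57,1,1,0,0],[0.57,1,1,0,0]]'
python3 - <<'E'
from h import *
st();go(.62,-.15,.022)
E
```

```text
clock: 5.83
tool_pos: [0.5909, -0.27, 0.237]
orientation: [-180.0, -0.0, 138.1]
force: [-0.5, 0.0, -0.7]
opening: 0.0116
clock: 6.5
tool_pos: [0.6166, -0.1577, 0.1394]
orientation: [180.0, 0.1, 138.2]
force: [0.6, -0.8, 0.2]
opening: 0.0117
t 6.5 pos [ 0.6166 -0.1577  0.1394] rpy [1.7996e+02 1.2000e-01 1.3815e+02] F [ 0.6 -0.8  0.2] M [-0.1  -0.02  0.01] op 0.0117 j [ 3.200e+00  2.060e+01 -1.120e+01  1.000e-01 -5.800e+01 -1.351e+02]
units dx dy dz [0.026 0.08  1.174] turn units 0.0 deg 0 | clock 6.5
```

```bash
python3 -m creep '[[0,0,0.3,0,0],[0,0,0.6,0,0],[0,0,0.9,0,0],[0,0,0.95,0,0],[0,0,0.95,0,0],[0,0,0.95,0,0],[0,0,0.95,0,0],[0,0,0.95,0,0]]'
python3 -m creep '[[0,0,0.1,0,0],[0,0,0.15,0,0],[0,0,0.18,0,0],[0,0,0.2,0,0],[0,0,0.22,0,0],[0,0,0.22,0,0],[0,0,0.22,0,0],[0,0,0.22,0,0]]'
python3 - <<'E'
from h import *
st()
E
```

```text
clock: 7.17
tool_pos: [0.6171, -0.1568, 0.0451]
orientation: [179.9, 0.2, 138.2]
force: [0.6, -0.8, 0.1]
opening: 0.0117
clock: 7.83
tool_pos: [0.6185, -0.1578, 0.0269]
orientation: [179.8, 0.4, 138.3]
force: [-10.5, -0.7, 41.6]
opening: 0.0118
t 7.83 pos [ 0.6185 -0.1578  0.0269] rpy [179.85   0.4  138.34] F [-10.5  -0.7  41.6] M [-0.27  3.69 -0.06] op 0.0118 j [   3.3   27.5  -17.6    0.2  -44.6 -135.1]
```

```bash
python3 -m creep '[[0,0,-0.05,0,0],[0,0,-0.05,0,0],[0,0,-0.05,0,0],[0,0,-0.05,0,0],[0,0,-0.05,0,0],[0,0,-0.05,0,0],[0,0,-0.05,0,0],[0,0,-0.05,0,0]]'
python3 - <<'E'
from h import *
st()
s=snap("side","s4");t=snap("top","t4")
u,v=proj(s,[.6185,-.158,.03]).astype(int); print(u,v)
crop(s,u-70,v-70,u+70,v+50,5,"s4c");
u,v=proj(t,[.6185,-.158,.03]).astype(int); print(u,v)
crop(t,u-70,v-60,u+70,v+60,5,"t4c");
E
```

```text
clock: 8.5
tool_pos: [0.6163, -0.1565, 0.0269]
orientation: [180.0, 0.1, 138.2]
force: [-3.9, 3.0, 17.4]
opening: 0.0115
t 8.5 pos [ 0.6163 -0.1565  0.0269] rpy [1.7996e+02 9.0000e-02 1.3824e+02] F [-3.9  3.  17.4] M [0.7  1.43 0.  ] op 0.0115 j [   3.3   27.5  -17.5    0.   -44.9 -135.1]
332 233
395 212
```

View pics/s4c.png

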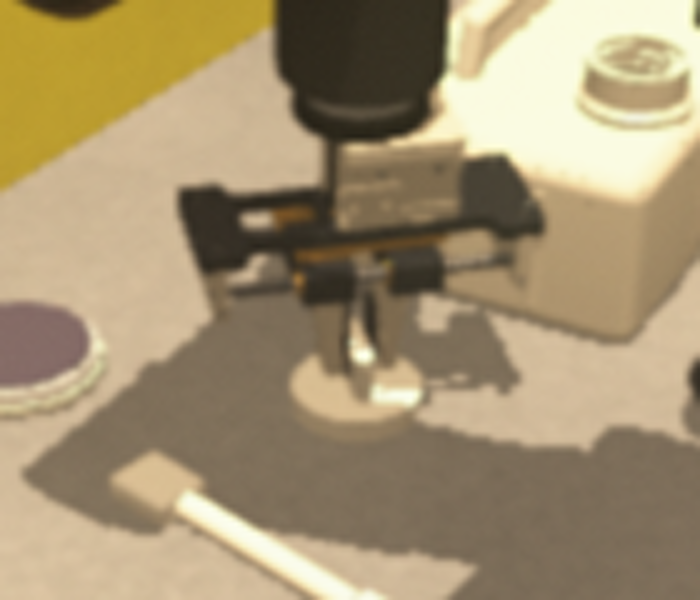

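View pics/t4c.png

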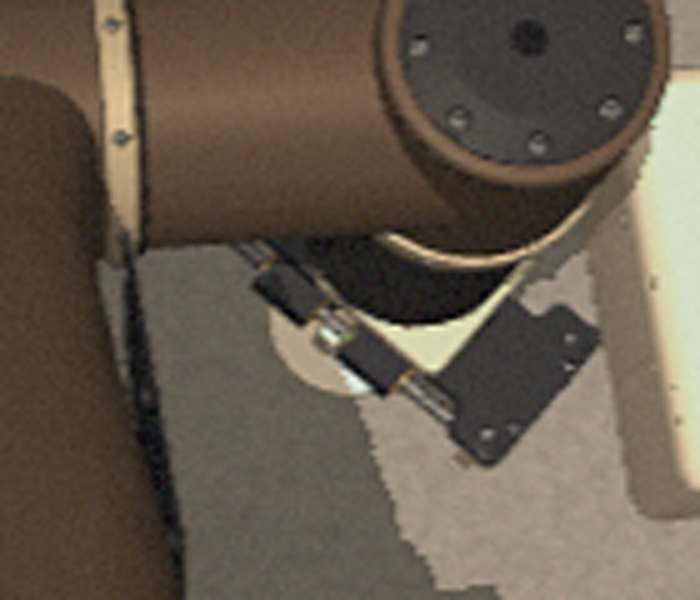

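```bash
python3 -m creep '[[0,0,-0.03,0,20],[0,0,-0.03,0,30],[0,0,-0.03,0,60],[0,0,-0.03,0,87.6],[0,0,-0.03,0,87.6],[0,0,-0.03,0,87.6],[0,0,-0.03,0,87.6],[0,0,-0.03,0,87.6]]'
python3 -m creep '[[0,0,-0.1,0,87.6],[0,0,-0.3,0,87.6],[0,0,-0.6,0,87.6],[0,0,-0.9,0,87.6],[0,0,-1,0,87.6],[0,0,-1,0,87.6],[0,0,-1,0,87.6],[0,0,-1,0,87.6]]'
python3 - <<'E'
from h import *
st();go(.4213,-.271,.17,3.4)
s=snap("side","s5")
crop(s,300,160,400,260,6,"s5c");
E
```

```text
clock: 9.27
tool_pos: [0.6154, -0.1566, 0.0284]
orientation: [-180.0, -0.0, 138.2]
force: [0.0, 0.5, 0.0]
opening: 0.0595
clock: 9.93
tool_pos: [0.6149, -0.1565, 0.1281]
orientation: [-180.0, -0.0, 138.2]
force: [-0.2, 0.6, 0.5]
opening: 0.0872
t 9.93 pos [ 0.6149 -0.1565  0.1281] rpy [-1.7998e+02 -4.0000e-02  1.3817e+02] F [-0.2  0.6  0.5] M [-0.09  0.   -0.04] op 0.0872 j [   3.3   21.2  -12.    -0.   -56.9 -135.1]
units dx dy dz [ 0.679 -2.144 -0.419] turn units -0.2513 deg -45.2 | clock 9.93
```

View pics/s5c.png

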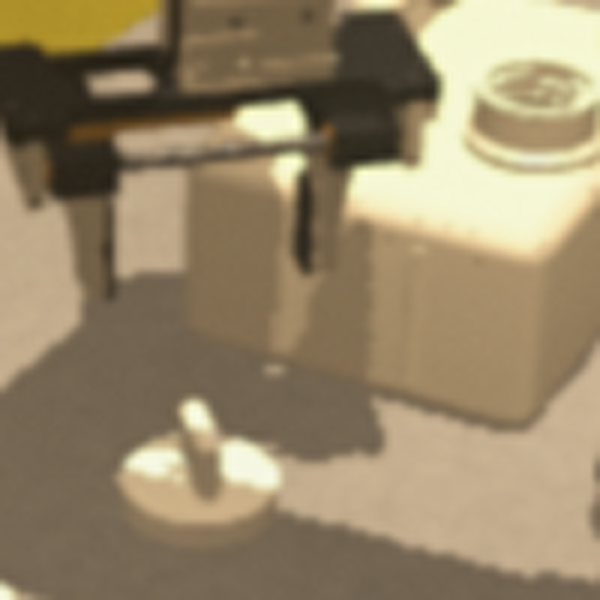

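```bash
python3 -m creep '[[0,0,-0.4,0,87.6],[0.33,-1,-0.4,-0.251,87.6],[0.33,-1,-0.4,-0.251,87.6],[0.33,-1,-0.4,-0.251,87.6],[0.33,-1,-0.4,-0.251,87.6],[0.33,-1,-0.4,-0.251,87.6],[0.33,-1,-0.4,-0.251,87.6],[0.33,-1,-0.4,-0.251,87.6]]'
python3 - <<'E'
from h import *
st();go(.4213,-.271,.12,3.4)
t=snap("top","t6")
E
```

```text
clock: 10.65
tool_pos: [0.5235, -0.2093, 0.1675]
orientation: [180.0, -0.1, -176.2]
force: [0.3, -0.4, -0.1]
opening: 0.0877
t 10.65 pos [ 0.5235 -0.2093  0.1675] rpy [ 1.7998e+02 -1.1000e-01 -1.7624e+02] F [ 0.3 -0.4 -0.1] M [-0.01 -0.   -0.01] op 0.0877 j [ -1.9  12.9 -18.3  -0.  -59.  -84.3]
units dx dy dz [ 1.06  -0.549  0.475] turn units 0.002 deg 0.4 | clock 10.65
```

View pics/t6.png

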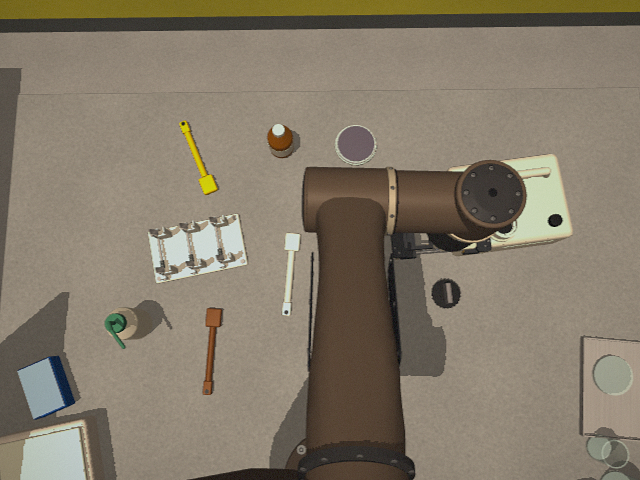

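```bash
python3 -m creep '[[1,-0.549,0,0,87.6],[1,-0.549,0,0,87.6],[1,-0.549,0,0,87.6],[1,-0.549,0.2,0,87.6],[1,-0.549,0.47,0.002,87.6],[1,-0.549,0.47,0.002,87.6],[1,-0.549,0.47,0.002,87.6],[1,-0.549,0.47,0.002,87.6]]'
python3 - <<'E'
from h import *
st();go(.4213,-.271,.0385,3.4)
t=snap("top","t7");s=snap("side","s7")
crop(t,400,130,600,280,4,"t7c")
crop(s,330,160,450,280,5,"s7c")
E
```

```text
clock: 11.37
tool_pos: [0.4281, -0.2699, 0.1221]
orientation: [-180.0, -0.0, -177.0]
force: [-0.3, -1.1, 1.0]
opening: 0.0873
t 11.37 pos [ 0.4281 -0.2699  0.1221] rpy [-1.7998e+02 -4.0000e-02 -1.7698e+02] F [-0.3 -1.1  1. ] M [-0.04 -0.06 -0.05] op 0.0873 j [ -9.9  10.3 -28.6   0.  -51.2 -77.1]
units dx dy dz [ 0.068 -0.007  0.836] turn units -0.0021 deg -0.4 | clock 11.37
```

View pics/t7c.png

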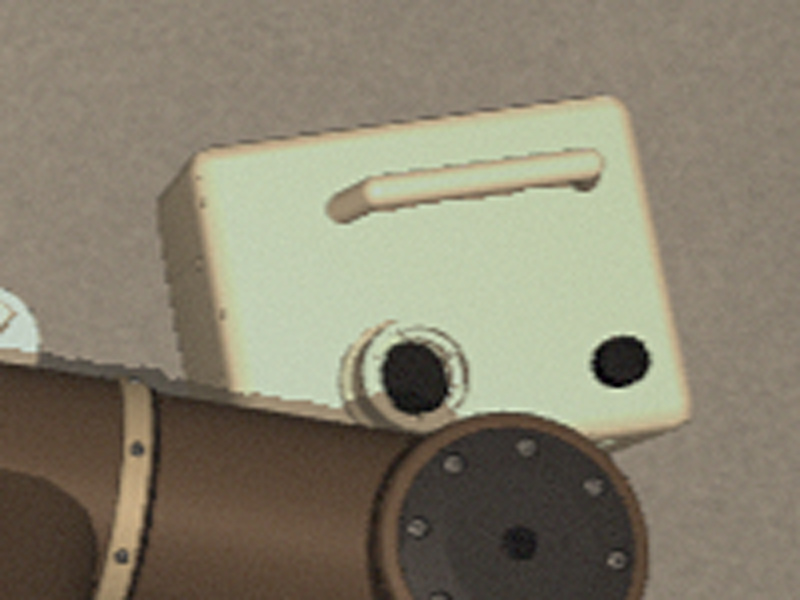

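View pics/s7c.png

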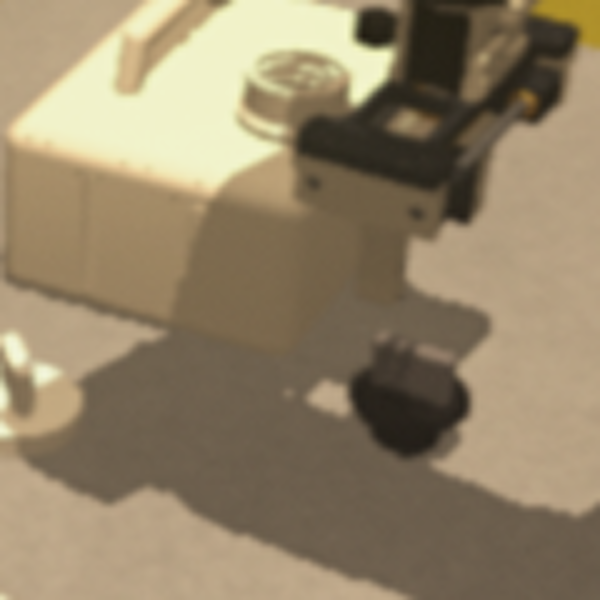

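```bash
python3 -m creep '[[0.068,0,0.2,0,87.6],[0.068,0,0.5,0,87.6],[0.068,0,0.7,0,87.6],[0.068,0,0.83,0,87.6],[0.068,0,0.83,0,87.6],[0.068,0,0.83,0,60],[0.068,0,0.83,0,0],[0.068,0,0.83,0,0]]'
python3 -m creep '[[0,0,0,0,0],[0,0,0,0,0],[0,0,0,0,0],[0,0,0,0,0],[0,0,0,0,0],[0,0,0,0,0],[0,0,0,0,0],[0,0,0,0,0]]'
python3 -m creep '[[0,0,0,0,0],[0,0,0,0,0],[0,0,0,0,0],[0,0,0,0,0],[0,0,0,0,0],[0,0,0,0,0],[0,0,0,0,0],[0,0,0,0,0]]'
python3 - <<'E'
from h import *
st()
t=snap("top","t8");s=snap("side","s8")
crop(t,480,200,530,240,14,"t8c")
E
```

```text
clock: 12.13
tool_pos: [0.422, -0.2704, 0.0399]
orientation: [-180.0, 0.1, -177.0]
force: [0.6, -0.8, -0.3]
opening: 0.0729
clock: 12.8
tool_pos: [0.4208, -0.2702, 0.0385]
orientation: [180.0, -0.0, -177.0]
force: [-0.7, -0.1, 0.4]
opening: 0.0199
clock: 13.47
tool_pos: [0.4208, -0.2702, 0.0385]
orientation: [180.0, -0.0, -177.0]
force: [0.3, -0.5, -1.7]
opening: 0.0118
t 13.47 pos [ 0.4208 -0.2702  0.0385] rpy [ 180.   -0. -177.] F [ 0.3 -0.5 -1.7] M [-0.03  0.02  0.02] op 0.0118 j [-10.2  16.3 -34.5  -0.  -39.1 -76.8]
```

View pics/t8c.png

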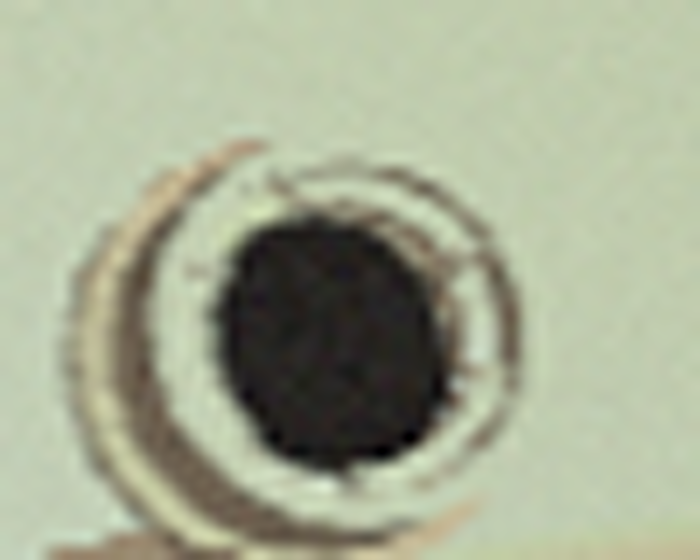

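```bash
python3 - <<'E'
from h import *
t=snapshot("top")
print(onz(t,480+352/14,200+335/14,.147))
C=np.array([.5665,-.3822,.147])
im=t["img"][200:240,480:530]; im=cv2.resize(im,None,fx=14,fy=14,interpolation=cv2.INTER_CUBIC)
for r,z,col in((.032,.147,(0,0,255)),(.0265,.147,(255,0,0)),(.0215,.142,(0,160,0))):
    a=np.linspace(0,2*np.pi,120)
    pts=[((proj(t,C+[r*np.cos(q),r*np.sin(q),z-.147])-[480,200])*14).astype(int) for q in a]
    cv2.polylines(im,[np.array(pts)],True,col,1)
cv2.imwrite("pics/ov.png",im)
E
```

```text
[ 0.56570698 -0.38217857  0.147     ]
```

View pics/ov.png

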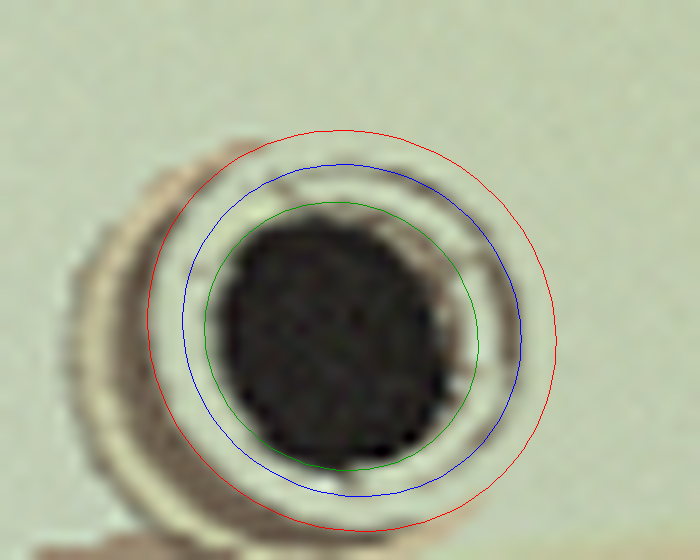

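```bash
python3 -m creep '[[0,0,-0.2,0,0],[0,0,-0.5,0,0],[0,0,-0.8,0,0],[0,0,-1,0,0],[0,0,-1,0,0],[0,0,-1,0,0],[0,0,-1,0,0],[0,0,-1,0,0]]'
python3 -m creep '[[0,0,-0.4,0,0],[0,0,-0.8,0,0],[-0.3,0.2,-0.85,0,0],[-0.6,0.4,-0.85,0,0],[-0.7,0.5,-0.85,0,0],[-0.7,0.5,-0.85,0,0],[-0.7,0.5,-0.85,0,0],[-0.7,0.5,-0.85,0,0]]'
python3 - <<'E'
from h import *
st();go(.5655,-.3822,.22,3)
s=snap("side","s9")
crop(s,330,100,450,220,5,"s9c")
E
```

```text
clock: 14.28
tool_pos: [0.42, -0.2699, 0.1374]
orientation: [180.0, -0.1, -177.0]
force: [0.3, -0.2, -2.2]
opening: 0.0118
clock: 14.95
tool_pos: [0.4872, -0.2166, 0.2223]
orientation: [180.0, -0.2, -177.0]
force: [-0.5, -1.0, -1.0]
opening: 0.0118
t 14.95 pos [ 0.4872 -0.2166  0.2223] rpy [ 1.7998e+02 -1.5000e-01 -1.7698e+02] F [-0.5 -1.  -1. ] M [-0.05 -0.06 -0.04] op 0.0118 j [ -2.9   7.4 -17.4  -0.  -65.3 -84.1]
units dx dy dz [-0.694 -1.695  0.023] turn units 0.0001 deg 0.0 | clock 14.95
```

View pics/s9c.png

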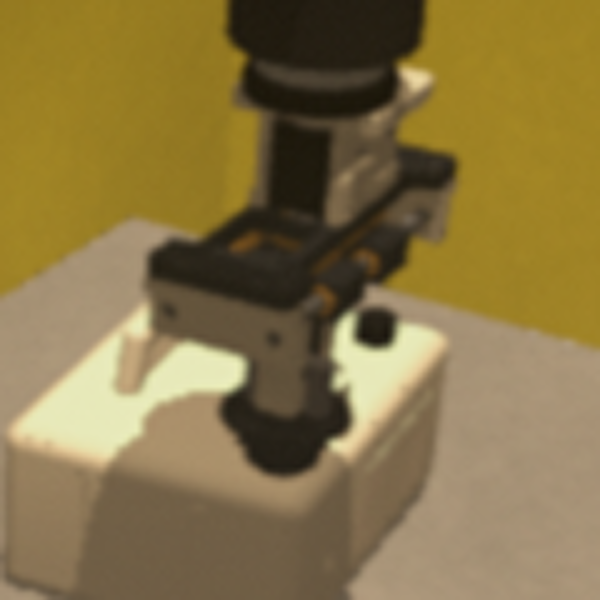

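```bash
python3 -m creep '[[-0.694,-1,0,0,0],[-0.694,-1,0,0,0],[-0.694,-1,0,0,0],[-0.694,-1,0,0,0],[-0.694,-1,0,0,0],[-0.694,-1,0,0,0],[-0.694,-1,0,0,0],[-0.694,-1,0,0,0]]'
python3 -m creep '[[0,-0.3,0,0,0],[0,-0.6,0,0,0],[0,-0.7,0,0,0],[0,-0.7,0,0,0],[0,-0.7,0,0,0],[0,-0.7,0,0,0],[0,-0.7,0,0,0],[0,-0.7,0,0,0]]'
python3 - <<'E'
from h import *
st();go(.5655,-.3822,.20,3)
s=snap("side","s10")
crop(s,330,100,450,220,5,"s10c")
# expected: plug axis line in side view
for z in (.18,.21): print(((proj(s,[.566,-.3822,z])-[330,100])*5).round(0))
E
```

```text
clock: 15.67
tool_pos: [0.5621, -0.3123, 0.2242]
orientation: [-180.0, 0.0, -177.0]
force: [-0.6, 0.5, -1.0]
opening: 0.012
clock: 16.33
tool_pos: [0.5665, -0.3818, 0.224]
orientation: [-180.0, 0.0, -176.9]
force: [-0.2, -0.4, -0.9]
opening: 0.0116
t 16.33 pos [ 0.5665 -0.3818  0.224 ] rpy [-1.7999e+02  3.0000e-02 -1.7693e+02] F [-0.2 -0.4 -0.9] M [ 0.02 -0.04  0.01] op 0.0116 j [-17.7  21.4   1.6  -0.  -70.2 -69.3]
units dx dy dz [ 0.01  -0.004  0.24 ] turn units 0.0004 deg 0.1 | clock 16.33
[306. 315.]
[311. 269.]
```

View pics/s10c.png

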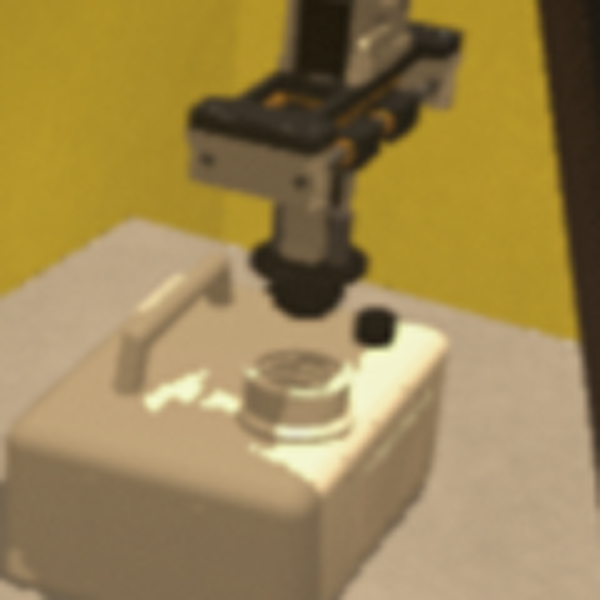

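```bash
python3 -m creep '[[0.006,-0.004,0.1,0,0],[0.006,-0.004,0.2,0,0],[0.006,-0.004,0.3,0,0],[0.006,-0.004,0.36,0,0],[0.006,-0.004,0.38,0,0],[0.006,-0.004,0.38,0,0],[0.006,-0.004,0.38,0,0],[0.006,-0.004,0.38,0,0]]'
python3 -m creep '[[0,0,0.02,0,0],[0,0,0.04,0,0],[0,0,0.06,0,0],[0,0,0.08,0,0],[0,0,0.08,0,0],[0,0,0.08,0,0],[0,0,0.08,0,0],[0,0,0.08,0,0]]'
python3 - <<'E'
from h import *
st()
E
```

```text
clock: 17.05
tool_pos: [0.566, -0.3834, 0.186]
orientation: [-180.0, 0.0, -177.0]
force: [-0.4, -0.5, -0.7]
opening: 0.012
clock: 17.72
tool_pos: [0.5658, -0.3828, 0.1774]
orientation: [180.0, -0.0, -177.0]
force: [1.0, 2.0, -2.3]
opening: 0.0117
t 17.72 pos [ 0.5658 -0.3828  0.1774] rpy [ 1.7997e+02 -1.0000e-02 -1.7699e+02] F [ 1.   2.  -2.3] M [ 0.94 -0.45  0.03] op 0.0117 j [-17.8  23.1  -2.   -0.  -64.9 -69.2]
```

```bash
python3 -m creep '[[0,0.005,0.01,0,0],[0,0.005,0.02,0,0],[0,0.005,0.02,0,0],[0,0.005,0.02,0,0],[0,0.005,0.02,0,0],[0,0.005,0.02,0,0],[0,0.005,0.02,0,0],[0,0.005,0.02,0,0]]'
python3 -m creep '[[0,0,0.01,0,0],[0,0,0.02,0,0],[0,0,0.02,0,0],[0,0,0.02,0,0],[0,0,0.02,0,0],[0,0,0.02,0,0],[0,0,0.02,0,0],[0,0,0.02,0,0]]'
python3 - <<'E'
from h import *
st()
E
```

```text
clock: 18.38
tool_pos: [0.5658, -0.3826, 0.1756]
orientation: [-180.0, 0.0, -177.0]
force: [2.1, 1.5, -1.9]
opening: 0.0121
clock: 19.05
tool_pos: [0.5659, -0.3827, 0.1742]
orientation: [-180.0, 0.0, -177.0]
force: [-0.1, 4.0, 5.8]
opening: 0.012
t 19.05 pos [ 0.5659 -0.3827  0.1742] rpy [-1.7998e+02  3.0000e-02 -1.7698e+02] F [-0.1  4.   5.8] M [ 1.44  0.01 -0.05] op 0.012 j [-17.8  23.2  -2.3   0.  -64.5 -69.2]
```

```bash
python3 -m creep '[[0,0.005,0.005,-0.02,0],[0,0.005,0.005,-0.03,0],[0,0.005,0.005,-0.04,0],[0,0.005,0.005,-0.05,0],[0,0.005,0.005,-0.05,0],[0,0.005,0.005,-0.05,0],[0,0.005,0.005,-0.05,0],[0,0.005,0.005,-0.05,0]]'
python3 - <<'E'
from h import *
st()
E
python3 -m creep '[[0,0,0,-0.02,0],[0,0,0,-0.03,0],[0,0,0,-0.04,0],[0,0,0,-0.05,0],[0,0,0,-0.05,0],[0,0,0,-0.05,0],[0,0,0,-0.05,0],[0,0,0,-0.05,0]]'
python3 - <<'E'
from h import *
st()
E
python3 -m creep '[[0,0,0,-0.02,0],[0,0,0,-0.03,0],[0,0,0,-0.04,0],[0,0,0,-0.05,0],[0,0,0,-0.05,0],[0,0,0,-0.05,0],[0,0,0,-0.05,0],[0,0,0,-0.05,0]]'
python3 - <<'E'
from h import *
st()
E
```

```text
clock: 19.72
tool_pos: [0.5659, -0.3829, 0.1742]
orientation: [-179.9, 0.0, -168.0]
force: [-0.3, 1.3, 6.6]
opening: 0.0117
t 19.72 pos [ 0.5659 -0.3829  0.1742] rpy [-1.7990e+02  4.0000e-02 -1.6798e+02] F [-0.3  1.3  6.6] M [0.55 0.2  0.01] op 0.0117 j [-17.7  23.2  -2.4   0.1 -64.4 -60.3]
clock: 20.38
tool_pos: [0.566, -0.3832, 0.1742]
orientation: [-179.9, 0.0, -159.0]
force: [-0.8, -0.1, 6.8]
opening: 0.0121
t 20.38 pos [ 0.566  -0.3832  0.1742] rpy [-1.7988e+02  2.0000e-02 -1.5898e+02] F [-0.8 -0.1  6.8] M [ 0.12  0.1  -0.05] op 0.0121 j [-17.8  23.2  -2.4   0.1 -64.4 -51.3]
clock: 21.05
tool_pos: [0.5659, -0.3831, 0.1739]
orientation: [-179.9, -0.0, -150.1]
force: [-0.2, -0.8, 5.0]
opening: 0.0121
t 21.05 pos [ 0.5659 -0.3831  0.1739] rpy [-1.7989e+02 -1.0000e-02 -1.5006e+02] F [-0.2 -0.8  5. ] M [-0.43  0.14  0.02] op 0.0121 j [-17.8  23.2  -2.4   0.1 -64.4 -42.3]
```

```bash
cat > st.py <<'E'
from h import *
st()
E
python3 -m creep '[[0,0,0.005,-0.02,0],[0,0,0.005,-0.03,0],[0,0,0.005,-0.04,0],[0,0,0.005,-0.05,0],[0,0,0.005,-0.05,0],[0,0,0.005,-0.05,0],[0,0,0.005,-0.05,0],[0,0,0.005,-0.05,0]]';python3 st.py
python3 -m creep '[[0,0,0,-0.02,0],[0,0,0,-0.03,0],[0,0,0,-0.04,0],[0,0,0,-0.05,0],[0,0,0,-0.05,0],[0,0,0,-0.05,0],[0,0,0,-0.05,0],[0,0,0,-0.05,0]]';python3 st.py
python3 -m creep '[[0,0,0,-0.02,0],[0,0,0,-0.03,0],[0,0,0,-0.04,0],[0,0,0,-0.05,0],[0,0,0,-0.05,0],[0,0,0,-0.05,0],[0,0,0,-0.05,0],[0,0,0,-0.05,0]]';python3 st.py
```

```text
clock: 21.72
tool_pos: [0.5656, -0.3822, 0.1722]
orientation: [180.0, -0.0, -141.1]
force: [0.7, -0.8, -1.7]
opening: 0.0116
t 21.72 pos [ 0.5656 -0.3822  0.1722] rpy [ 1.7998e+02 -2.0000e-02 -1.4106e+02] F [ 0.7 -0.8 -1.7] M [-0.41 -0.38 -0.  ] op 0.0116 j [-17.7  23.3  -2.5   0.  -64.3 -33.3]
clock: 22.38
tool_pos: [0.5665, -0.3827, 0.1728]
orientation: [-179.9, 0.0, -132.1]
force: [3.3, -4.5, -3.4]
opening: 0.012
t 22.38 pos [ 0.5665 -0.3827  0.1728] rpy [-1.7990e+02  3.0000e-02 -1.3213e+02] F [ 3.3 -4.5 -3.4] M [-1.4  -1.5  -0.63] op 0.012 j [-17.7  23.3  -2.4   0.  -64.2 -24.4]
clock: 23.05
tool_pos: [0.566, -0.383, 0.1728]
orientation: [-179.9, -0.0, -123.2]
force: [2.4, -5.0, -1.5]
opening: 0.0149
t 23.05 pos [ 0.566  -0.383   0.1728] rpy [-1.7992e+02 -2.0000e-02 -1.2317e+02] F [ 2.4 -5.  -1.5] M [-1.81 -1.11 -0.98] op 0.0149 j [-17.8  23.2  -2.4   0.  -64.3 -15.4]
```

```bash

python3 -m creep '[[0,0,0,0.02,0],[0,0,0,0.04,0],[0,0,0,0.06,0],[0,0,0,0.07,0],[0,0,0,0.07,0],[0,0,0,0.07,0],[0,0,0,0.07,0],[0,0,0,0.07,0]]';python3 st.py
python3 -m creep '[[0,0,0.01,0,0],[0,0,0.02,0,0],[0,0,0.02,0,0],[0,0,0.02,0,0],[0,0,0.02,0,0],[0,0,0.02,0,0],[0,0,0.02,0,0],[0,0,0.02,0,0]]';python3 st.py
```

```text
clock: 23.72
tool_pos: [0.566, -0.3825, 0.1728]
orientation: [-179.9, 0.0, -135.6]
force: [3.2, -4.2, -1.4]
opening: 0.0118
t 23.72 pos [ 0.566  -0.3825  0.1728] rpy [-179.95    0.   -135.56] F [ 3.2 -4.2 -1.4] M [-1.72 -1.14 -0.09] op 0.0118 j [-17.7  23.2  -2.4   0.  -64.3 -27.8]
clock: 24.38
tool_pos: [0.5661, -0.3822, 0.1708]
orientation: [-179.9, 0.0, -135.6]
force: [3.4, -3.5, -0.1]
opening: 0.0117
t 24.38 pos [ 0.5661 -0.3822  0.1708] rpy [-1.7995e+02  2.0000e-02 -1.3558e+02] F [ 3.4 -3.5 -0.1] M [-1.4  -1.47 -0.06] op 0.0117 j [-17.7  23.3  -2.6   0.  -64.1 -27.9]
```

```bash

python3 -m creep '[[0,-0.006,0.01,0,0],[0,-0.006,0.02,0,0],[0,-0.006,0.025,0,0],[0,-0.006,0.03,0,0],[0,-0.006,0.03,0,0],[0,-0.006,0.03,0,0],[0,-0.006,0.03,0,0],[0,-0.006,0.03,0,0]]';python3 st.py
python3 -m creep '[[0,0,0.01,0,0],[0,0,0.01,0,0],[0,0,0.01,0,0],[0,0,0.01,0,0],[0,0,0.01,0,0],[0,0,0.01,0,0],[0,0,0.01,0,0],[0,0,0.01,0,0]]';python3 st.py
```

```text
clock: 25.05
tool_pos: [0.5662, -0.3827, 0.1683]
orientation: [-180.0, 0.0, -135.6]
force: [0.9, -2.3, 5.2]
opening: 0.0119
t 25.05 pos [ 0.5662 -0.3827  0.1683] rpy [-179.96    0.   -135.58] F [ 0.9 -2.3  5.2] M [-0.7  -0.67 -0.13] op 0.0119 j [-17.7  23.5  -2.7   0.  -63.8 -27.8]
clock: 25.72
tool_pos: [0.5662, -0.3828, 0.1682]
orientation: [-179.9, 0.0, -135.6]
force: [0.3, -0.3, 9.1]
opening: 0.0119
t 25.72 pos [ 0.5662 -0.3828  0.1682] rpy [-179.92    0.   -135.58] F [ 0.3 -0.3  9.1] M [-0.1  -0.09 -0.14] op 0.0119 j [-17.7  23.4  -2.7   0.  -63.7 -27.9]
```

```bash

python3 -m creep '[[0,0,0.002,0.016,0],[0,0,0.004,0.032,0],[0,0,0.006,0.048,0],[0,0,0.007,0.064,0],[0,0,0.009,0.08,0],[0,0,0.011,0.1,0],[0,0,0.013,0.125,0],[0,0,0.013,0.125,0]]';python3 st.py
```

```text
clock: 26.38
tool_pos: [0.5664, -0.3825, 0.167]
orientation: [-179.9, 0.0, -158.3]
force: [1.0, 0.4, 10.4]
opening: 0.012
t 26.38 pos [ 0.5664 -0.3825  0.167 ] rpy [-1.7993e+02  5.0000e-02 -1.5832e+02] F [ 1.   0.4 10.4] M [ 0.1  -0.13 -0.09] op 0.012 j [-17.7  23.5  -2.8   0.  -63.6 -50.6]
```

```bash

python3 -m creep '[[0,0,0.003,0.035,0],[0,0,0.007,0.07,0],[0,0,0.011,0.105,0],[0,0,0.015,0.14,0],[0,0,0.019,0.18,0],[0,0,0.023,0.22,0],[0,0,0.026,0.25,0],[0,0,0.026,0.25,0]]';python3 st.py
python3 -m creep '[[0,0,0.003,0.035,0],[0,0,0.007,0.07,0],[0,0,0.011,0.105,0],[0,0,0.015,0.14,0],[0,0,0.019,0.18,0],[0,0,0.023,0.22,0],[0,0,0.026,0.25,0],[0,0,0.026,0.25,0]]';python3 st.py
```

```text
clock: 27.05
tool_pos: [0.5664, -0.3811, 0.1644]
orientation: [179.9, 0.0, 156.6]
force: [0.2, 7.2, 13.2]
opening: 0.0116
t 27.05 pos [ 0.5664 -0.3811  0.1644] rpy [1.7993e+02 3.0000e-02 1.5662e+02] F [ 0.2  7.2 13.2] M [ 2.62  0.08 -0.11] op 0.0116 j [-17.7  23.6  -3.   -0.1 -63.4 -95.7]
clock: 27.72
tool_pos: [0.5676, -0.3799, 0.1618]
orientation: [179.8, -0.1, 111.6]
force: [2.8, 11.6, 13.8]
opening: 0.0117
t 27.72 pos [ 0.5676 -0.3799  0.1618] rpy [ 1.7980e+02 -5.0000e-02  1.1165e+02] F [ 2.8 11.6 13.8] M [ 4.45 -1.08 -0.06] op 0.0117 j [ -17.6   23.7   -3.2   -0.2  -63.  -140.7]
```

```bash

python3 -m creep '[[0,0,0,0,30],[0,0,0,0,60],[0,0,0,0,87.6],[0,0,0,0,87.6],[0,0,0,0,87.6],[0,0,0,0,87.6],[0,0,0,0,87.6],[0,0,0,0,87.6]]';python3 st.py
python3 -m creep '[[0,0,-0.02,0,87.6],[0,0,-0.02,0,87.6],[0,0,-0.02,0,87.6],[0,0,-0.02,0,87.6],[0,0,-0.02,0,87.6],[0,0,-0.02,0,87.6],[0,0,-0.02,0,87.6],[0,0,-0.02,0,87.6]]'
python3 - <<'E'
from h import *
st();go(.5662,-.3826,.1615)
s=snap("side","s11")
crop(s,330,100,450,220,5,"s11c")
E
```

```text
clock: 28.38
tool_pos: [0.5659, -0.3827, 0.1599]
orientation: [-180.0, -0.0, 111.9]
force: [-0.3, 0.2, 0.4]
opening: 0.0596
t 28.38 pos [ 0.5659 -0.3827  0.1599] rpy [-1.7998e+02 -1.0000e-02  1.1190e+02] F [-0.3  0.2  0.4] M [-0.16 -0.04 -0.05] op 0.0596 j [ -17.8   23.8   -3.3    0.   -62.9 -140.3]
clock: 29.05
tool_pos: [0.5661, -0.3825, 0.162]
orientation: [-180.0, -0.0, 111.9]
force: [0.2, -0.6, -0.1]
opening: 0.0877
t 29.05 pos [ 0.5661 -0.3825  0.162 ] rpy [-180.    -0.   111.9] F [ 0.2 -0.6 -0.1] M [-0.12  0.02 -0.02] op 0.0877 j [ -17.7   23.7   -3.1   -0.   -63.1 -140.4]
units dx dy dz [-0.001  0.     0.005] turn units 0.0 deg 0 | clock 29.05
```

View pics/s11c.png

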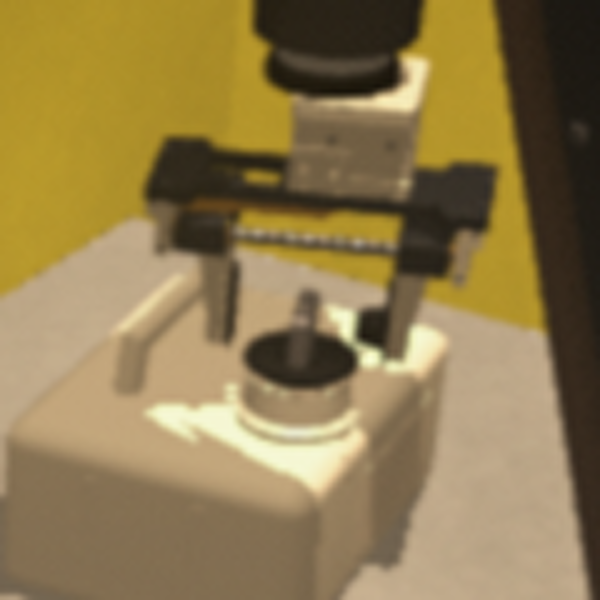

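```bash

python3 -m creep '[[0,0,0,-0.3,87.6],[0,0,0,-0.3,87.6],[0,0,0,-0.3,87.6],[0,0,0,-0.3,87.6],[0,0,0,-0.3,87.6],[0,0,0,-0.3,87.6],[0,0,0,-0.3,87.6],[0,0,0,-0.3,87.6]]'
python3 -m creep '[[0,0,0,-0.3,87.6],[0,0,0,-0.3,87.6],[0,0,0,-0.3,87.6],[0,0,0,-0.3,87.6],[0,0,0,-0.3,87.6],[0,0,0,-0.3,87.6],[0,0,0,-0.3,87.6],[0,0,0,-0.3,87.6]]'
python3 -m creep '[[0,0,0,-0.3,87.6],[0,0,0,-0.3,87.6],[0,0,0,-0.3,87.6],[0,0,0,-0.3,87.6],[0,0,0,-0.3,87.6],[0,0,0,-0.3,87.6],[0,0,0,-0.3,87.6],[0,0,0,-0.3,87.6]]'
python3 - <<'E'
from h import *
st();go(.5662,-.3826,.161,111.8)
E
```

```text
clock: 29.77
tool_pos: [0.5661, -0.3826, 0.1621]
orientation: [-180.0, 0.0, 166.3]
force: [-0.3, -0.0, -0.4]
opening: 0.0874
clock: 30.43
tool_pos: [0.5662, -0.3826, 0.1621]
orientation: [-180.0, 0.0, -139.7]
force: [0.7, 0.2, -0.3]
opening: 0.0877
clock: 31.1
tool_pos: [0.5662, -0.3825, 0.1621]
orientation: [-180.0, -0.0, -85.7]
force: [-0.2, 1.0, -0.2]
opening: 0.0874
t 31.1 pos [ 0.5662 -0.3825  0.1621] rpy [-180.     -0.    -85.69] F [-0.2  1.  -0.2] M [ 0.    0.14 -0.  ] op 0.0874 j [-17.7  23.7  -3.1   0.  -63.1  22. ]
units dx dy dz [ 0.001 -0.     0.011] turn units -0.0972 deg -17.5 | clock 31.1
```

```bash

python3 -m creep '[[0,0,0,-0.0972,87.6],[0,0,0,-0.0972,87.6],[0,0,0,-0.0972,87.6],[0,0,0,-0.0972,87.6],[0,0,0,-0.0972,50],[0,0,0,-0.0972,0],[0,0,0,-0.0972,0],[0,0,0,-0.0972,0]]'
python3 -m creep '[[0,0,0,0,0],[0,0,0,0,0],[0,0,0,0,0],[0,0,0,0,0],[0,0,0,0,0],[0,0,0,0,0],[0,0,0,0,0],[0,0,0,0,0]]'
python3 -m creep '[[0,0,0,0,0],[0,0,0,0,0],[0,0,0,0,0],[0,0,0,0,0],[0,0,0,0,0],[0,0,0,0,0],[0,0,0,0,0],[0,0,0,0,0]]';python3 st.py
```

```text
clock: 31.77
tool_pos: [0.5661, -0.3826, 0.1621]
orientation: [180.0, -0.0, -68.7]
force: [0.1, 0.2, -0.0]
opening: 0.0663
clock: 32.43
tool_pos: [0.5665, -0.3825, 0.1622]
orientation: [-180.0, -0.0, -68.6]
force: [5.1, 3.0, 1.9]
opening: 0.0132
clock: 33.1
tool_pos: [0.5673, -0.3821, 0.1622]
orientation: [-179.9, -0.0, -68.6]
force: [5.1, 3.7, -0.7]
opening: 0.0121
t 33.1 pos [ 0.5673 -0.3821  0.1622] rpy [-1.7989e+02 -3.0000e-02 -6.8580e+01] F [ 5.1  3.7 -0.7] M [ 1.19 -1.65  0.01] op 0.0121 j [-17.7  23.7  -3.1  -0.  -63.1  39.1]
```

```bash

python3 -m creep '[[0,-0.01,0.003,0.035,0],[0,-0.01,0.007,0.07,0],[0,-0.01,0.011,0.105,0],[0,-0.01,0.015,0.14,0],[0,-0.01,0.019,0.18,0],[0,-0.01,0.023,0.22,0],[0,-0.01,0.026,0.25,0],[0,-0.01,0.026,0.25,0]]';python3 st.py
```

```text
clock: 33.77
tool_pos: [0.5675, -0.3819, 0.1594]
orientation: [-180.0, 0.0, -113.8]
force: [2.0, 2.8, 0.2]
opening: 0.0121
t 33.77 pos [ 0.5675 -0.3819  0.1594] rpy [-1.7997e+02  3.0000e-02 -1.1384e+02] F [2.  2.8 0.2] M [ 1.23 -1.01  0.05] op 0.0121 j [-17.7  23.9  -3.2  -0.  -62.9  -6.2]
```

```bash

python3 -m creep '[[0,0,0.003,0.03,0],[0,0,0.006,0.06,0],[0,0,0.009,0.09,0],[0,0,0.012,0.12,0],[0,0,0.012,0.12,0],[0,0,0.012,0.12,0],[0,0,0.012,0.12,0],[0,0,0.012,0.12,0]]';python3 st.py
python3 -m creep '[[0,0,0.002,0.03,0],[0,0,0.004,0.06,0],[0,0,0.007,0.08,0],[0,0,0.007,0.08,0],[0,0,0.007,0.08,0],[0,0,0.007,0.08,0],[0,0,0.007,0.08,0],[0,0,0.007,0.08,0]]';python3 st.py
```

```text
clock: 34.43
tool_pos: [0.5675, -0.3818, 0.1583]
orientation: [-180.0, 0.0, -134.9]
force: [4.2, 3.8, -0.5]
opening: 0.0117
t 34.43 pos [ 0.5675 -0.3818  0.1583] rpy [-1.7998e+02  4.0000e-02 -1.3488e+02] F [ 4.2  3.8 -0.5] M [ 1.39 -1.56 -0.05] op 0.0117 j [-17.7  24.   -3.3  -0.  -62.7 -27.2]
clock: 35.1
tool_pos: [0.568, -0.3821, 0.158]
orientation: [-179.9, 0.1, -149.3]
force: [5.4, 2.6, 0.7]
opening: 0.012
t 35.1 pos [ 0.568  -0.3821  0.158 ] rpy [-1.7993e+02  7.0000e-02 -1.4927e+02] F [5.4 2.6 0.7] M [ 1.03 -1.82 -0.07] op 0.012 j [-17.7  24.   -3.3  -0.  -62.6 -41.6]
```

```bash

python3 -m creep '[[0,0,0.002,0.03,0],[0,0,0.004,0.06,0],[0,0,0.005,0.08,0],[0,0,0.005,0.08,0],[0,0,0.005,0.08,0],[0,0,0.005,0.08,0],[0,0,0.005,0.08,0],[0,0,0.005,0.08,0]]';python3 st.py
python3 -m creep '[[0,0,0.002,0.03,0],[0,0,0.004,0.06,0],[0,0,0.005,0.08,0],[0,0,0.005,0.08,0],[0,0,0.005,0.08,0],[0,0,0.005,0.08,0],[0,0,0.005,0.08,0],[0,0,0.005,0.08,0]]';python3 st.py
python3 - <<'E'
from h import *
s=snap("side","s12")
crop(s,350,130,420,200,9,"s12c")
E
```

```text
clock: 35.77
tool_pos: [0.5683, -0.382, 0.1575]
orientation: [-179.9, 0.1, -163.6]
force: [7.2, 2.9, 0.3]
opening: 0.0122
t 35.77 pos [ 0.5683 -0.382   0.1575] rpy [-1.7994e+02  1.0000e-01 -1.6364e+02] F [7.2 2.9 0.3] M [ 1.12 -2.03  0.14] op 0.0122 j [-17.6  24.   -3.3  -0.  -62.6 -56. ]
clock: 36.43
tool_pos: [0.5683, -0.3819, 0.1572]
orientation: [-180.0, 0.1, -178.0]
force: [6.0, 4.7, 1.5]
opening: 0.0131
t 36.43 pos [ 0.5683 -0.3819  0.1572] rpy [-1.7996e+02  1.1000e-01 -1.7797e+02] F [6.  4.7 1.5] M [ 1.35 -1.86  0.8 ] op 0.0131 j [-17.6  24.   -3.4   0.  -62.5 -70.3]
```

View pics/s12c.png

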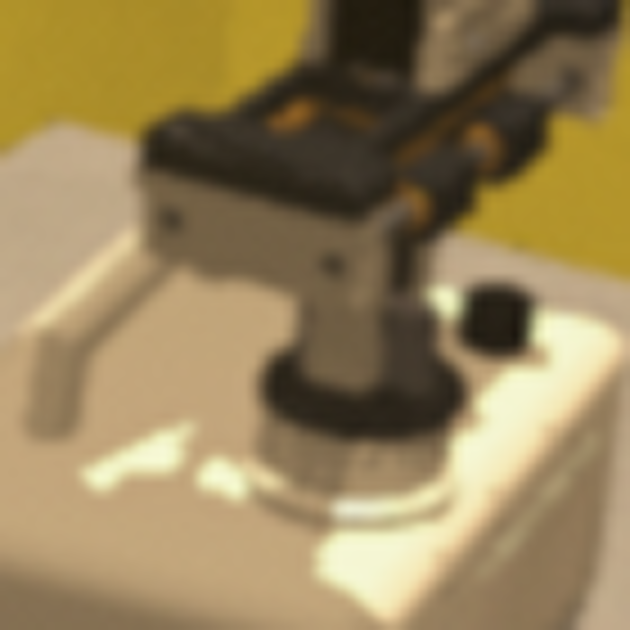

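```bash

python3 -m creep '[[0,0,0,-0.01,20],[0,0,0,-0.01,40],[0,0,0,-0.01,87.6],[0,0,0,-0.01,87.6],[0,0,0,-0.01,87.6],[0,0,0,-0.01,87.6],[0,0,0,-0.01,87.6],[0,0,0,-0.01,87.6]]'
python3 -m creep '[[0,0,-0.1,0,87.6],[0,0,-0.4,0,87.6],[0,0,-0.7,0,87.6],[0,0,-1,0,87.6],[0,0,-1,0,87.6],[0,0,-1,0,87.6],[0,0,-1,0,87.6],[0,0,-1,0,87.6]]'
python3 - <<'E'
from h import *
st();go(.5656,-.0078,.2,-6.7)
s=snap("side","s13")
crop(s,350,130,420,200,9,"s13c")
E
```

```text
clock: 37.15
tool_pos: [0.5669, -0.3823, 0.1565]
orientation: [180.0, -0.0, -176.6]
force: [-0.9, 0.0, 0.5]
opening: 0.0614
clock: 37.82
tool_pos: [0.5666, -0.3819, 0.2558]
orientation: [180.0, -0.1, -176.6]
force: [0.1, 1.0, -0.8]
opening: 0.0878
t 37.82 pos [ 0.5666 -0.3819  0.2558] rpy [ 1.7995e+02 -7.0000e-02 -1.7660e+02] F [ 0.1  1.  -0.8] M [-0.    0.02 -0.  ] op 0.0878 j [-17.7  20.5   4.5  -0.  -74.  -68.9]
units dx dy dz [-0.212  3.735  0.558] turn units 0.0561 deg 10.1 | clock 37.82
```

View pics/s13c.png

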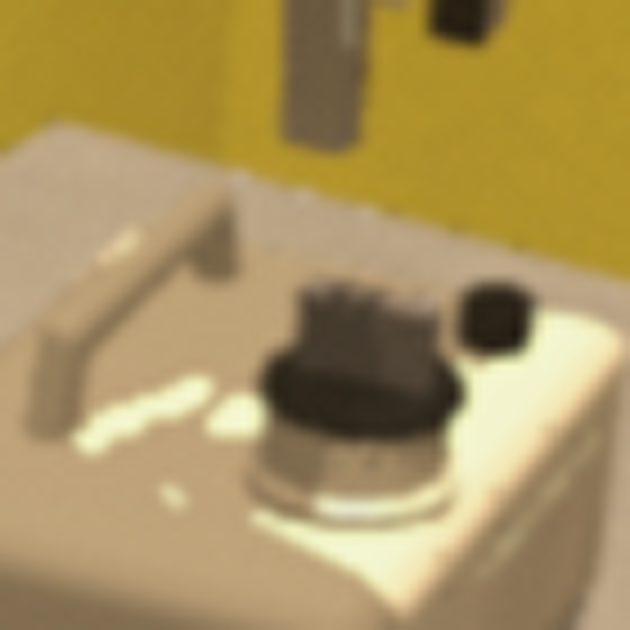

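```bash

python3 -m creep '[[-0.05,1,0,0,87.6],[-0.05,1,0,0,87.6],[-0.05,1,0,0,87.6],[-0.05,1,0,0,87.6],[-0.05,1,0,0,87.6],[-0.05,1,0,0,87.6],[-0.05,1,0,0,87.6],[-0.05,1,0,0,87.6]]'
python3 -m creep '[[-0.05,1,0,0,87.6],[-0.05,1,0,0,87.6],[-0.05,1,0,0,87.6],[-0.05,1,0,0,87.6],[-0.05,1,0,0,87.6],[-0.05,1,0,0,87.6],[-0.05,1,0,0,87.6],[-0.05,1,0,0,87.6]]'
python3 -m creep '[[-0.05,1,0,0,87.6],[-0.05,1,0,0,87.6],[-0.05,1,0,0,87.6],[-0.05,1,0.2,0.056,87.6],[-0.05,1,0.4,0.056,87.6],[-0.05,1,0.4,0.056,87.6],[-0.05,1,0.4,0.056,87.6],[-0.05,1,0.4,0.056,87.6]]'
python3 - <<'E'
from h import *
st();go(.5656,-.0078,.1,-6.7)
t=snap("top","t14"); s=snap("side","s14")
E
```

```text
clock: 38.53
tool_pos: [0.5659, -0.2829, 0.256]
orientation: [180.0, -0.0, -176.7]
force: [0.4, -0.2, -0.6]
opening: 0.0877
clock: 39.2
tool_pos: [0.5651, -0.183, 0.2563]
orientation: [-180.0, -0.0, -176.7]
force: [-0.2, 0.4, -0.5]
opening: 0.0876
clock: 39.87
tool_pos: [0.5648, -0.0826, 0.2175]
orientation: [-180.0, 0.0, 173.4]
force: [-0.1, -0.4, -0.2]
opening: 0.0876
t 39.87 pos [ 0.5648 -0.0826  0.2175] rpy [-1.7997e+02  5.0000e-02  1.7340e+02] F [-0.1 -0.4 -0.2] M [-0.06 -0.05  0.03] op 0.0876 j [  11.3   11.1  -13.6    0.   -65.3 -108. ]
units dx dy dz [0.078 0.744 1.175] turn units 0.0006 deg 0.1 | clock 39.87
```

View pics/t14.png

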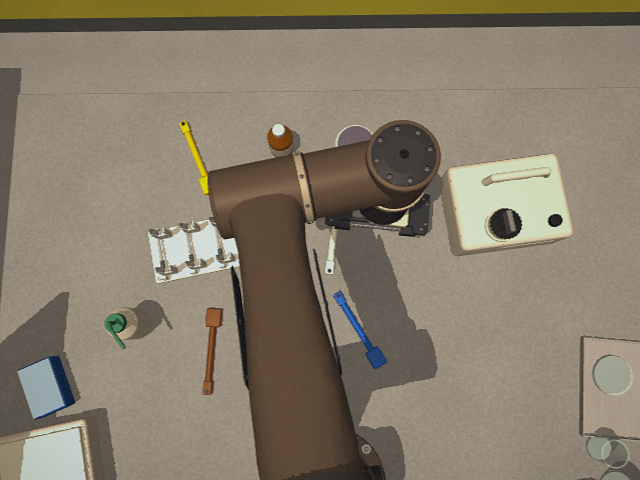

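View pics/s14.png

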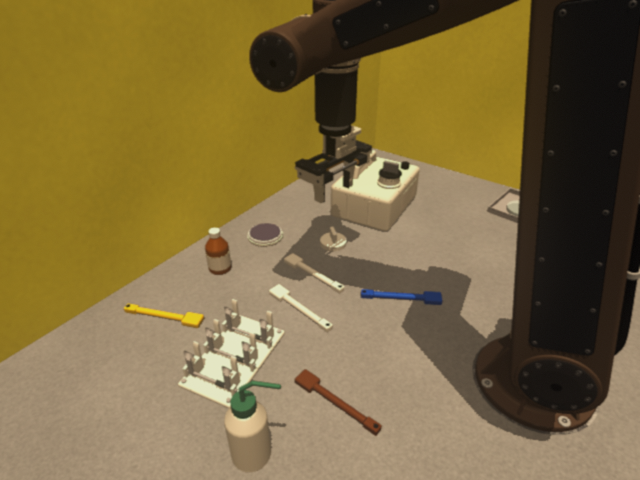

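```bash

python3 -m creep '[[0.07,0.74,0.2,0,87.6],[0.07,0.74,0.4,0,87.6],[0.07,0.74,0.6,0,70],[0.07,0.74,0.9,0,50],[0.07,0.74,1,0,50],[0.07,0.74,1,0,50],[0.07,0.74,1,0,50],[0.07,0.74,1,0,50]]'
python3 - <<'E'
from h import *
st();go(.5656,-.0078,.004,-6.7)
t=cv2.imread("pics/t14.png");s=snap("side","s15")
cv2.imwrite("pics/t14p.png",cv2.resize(t[200:245,480:530],None,fx=14,fy=14,interpolation=cv2.INTER_CUBIC))
u,v=proj(s,[.5656,-.0078,.01]).astype(int)
crop(s,u-60,v-50,u+60,v+50,6,"s15c")
E
```

```text
clock: 40.63
tool_pos: [0.5672, -0.0078, 0.1185]
orientation: [180.0, 0.1, 173.3]
force: [-0.7, -0.3, 0.7]
opening: 0.0535
t 40.63 pos [ 0.5672 -0.0078  0.1185] rpy [1.7997e+02 1.5000e-01 1.7331e+02] F [-0.7 -0.3  0.7] M [-0.06 -0.03  0.05] op 0.0535 j [  19.    15.8  -21.5    0.   -52.5 -115.7]
units dx dy dz [ 0.016 -0.002  1.145] turn units 0.0001 deg 0.0 | clock 40.63
```

View pics/t14p.png

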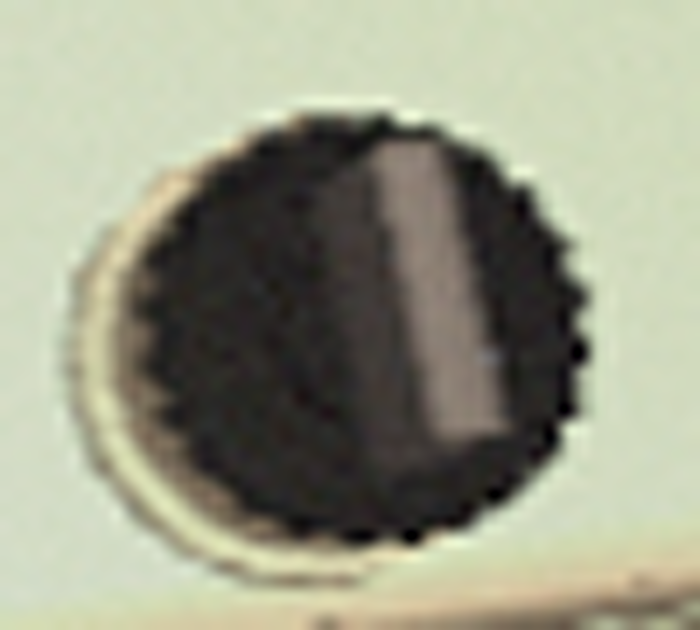

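View pics/s15c.png

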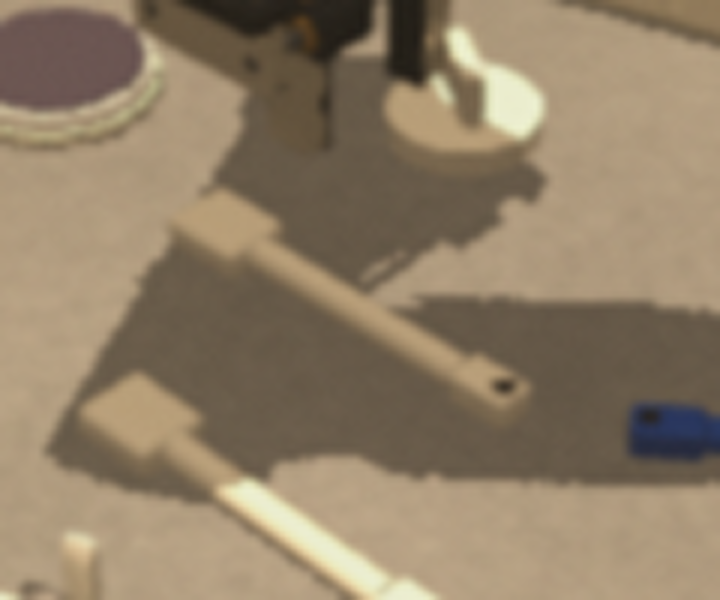

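```bash

python3 -m creep '[[0.016,0,0.3,0,50],[0.016,0,0.6,0,50],[0.016,0,0.9,0,50],[0.016,0,0.95,0,50],[0.016,0,0.95,0,50],[0.016,0,0.95,0,50],[0.016,0,0.95,0,50],[0.016,0,0.95,0,50]]'
python3 -m creep '[[0,0,0.1,0,50],[0,0,0.17,0,50],[0,0,0.19,0,50],[0,0,0.19,0,50],[0,0,0.19,0,30],[0,0,0.19,0,0],[0,0,0.19,0,0],[0,0,0.19,0,0]]';python3 st.py
python3 -m creep '[[0,0,0,0,0],[0,0,0,0,0],[0,0,0,0,0],[0,0,0,0,0],[0,0,0,0,0],[0,0,0,0,0],[0,0,0,0,0],[0,0,0,0,0]]';python3 st.py
```

```text
clock: 41.35
tool_pos: [0.5658, -0.007, 0.0237]
orientation: [179.9, 0.2, 173.3]
force: [-0.7, 0.4, 1.6]
opening: 0.05
clock: 42.02
tool_pos: [0.5644, -0.0073, 0.0028]
orientation: [180.0, 0.0, 173.3]
force: [-1.1, -1.3, -0.1]
opening: 0.0288
t 42.02 pos [ 0.5644 -0.0073  0.0028] rpy [1.7999e+02 2.0000e-02 1.7332e+02] F [-1.1 -1.3 -0.1] M [-0.02 -0.   -0.01] op 0.0288 j [  19.1   24.2  -28.     0.   -37.7 -115.8]
clock: 42.68
tool_pos: [0.5644, -0.0073, 0.0027]
orientation: [180.0, 0.0, 173.3]
force: [-0.5, 1.4, 2.9]
opening: 0.015
t 42.68 pos [ 0.5644 -0.0073  0.0027] rpy [1.7999e+02 1.0000e-02 1.7332e+02] F [-0.5  1.4  2.9] M [ 0.24  0.21 -0.05] op 0.015 j [  19.1   24.2  -28.     0.   -37.7 -115.8]
```

```bash

python3 -m creep '[[0,0,-0.1,0,0],[0,0,-0.3,0,0],[0,0,-0.6,0,0],[0,0,-0.9,0,0],[0,0,-1,0,0],[0,0,-1,0,0],[0,0,-1,0,0],[0,0,-1,0,0]]'
python3 -m creep '[[0,0,-0.3,0,0],[0,0,-0.5,0,0],[0,0,-0.5,0,0],[0,0,-0.5,0,0],[0,0,-0.5,0,0],[0,0,-0.5,0,0],[0,0,-0.5,0,0],[0,0,-0.5,0,0]]';python3 st.py
python3 - <<'E'
from h import *
s=snap("side","s16");t=snap("top","t16")
crop(s,170,230,370,380,4,"s16c")
crop(t,140,180,270,300,6,"t16c")
E
```

```text
clock: 43.35
tool_pos: [0.5635, -0.0075, 0.1018]
orientation: [-180.0, -0.1, 173.3]
force: [0.5, 0.4, -0.5]
opening: 0.015
clock: 44.02
tool_pos: [0.5638, -0.0074, 0.1515]
orientation: [-180.0, -0.1, 173.3]
force: [0.2, -1.1, -0.1]
opening: 0.0152
t 44.02 pos [ 0.5638 -0.0074  0.1515] rpy [-1.7996e+02 -1.0000e-01  1.7332e+02] F [ 0.2 -1.1 -0.1] M [-0.05 -0.05 -0.05] op 0.0152 j [  19.1   13.7  -19.4   -0.   -56.9 -115.8]
```

View pics/s16c.png

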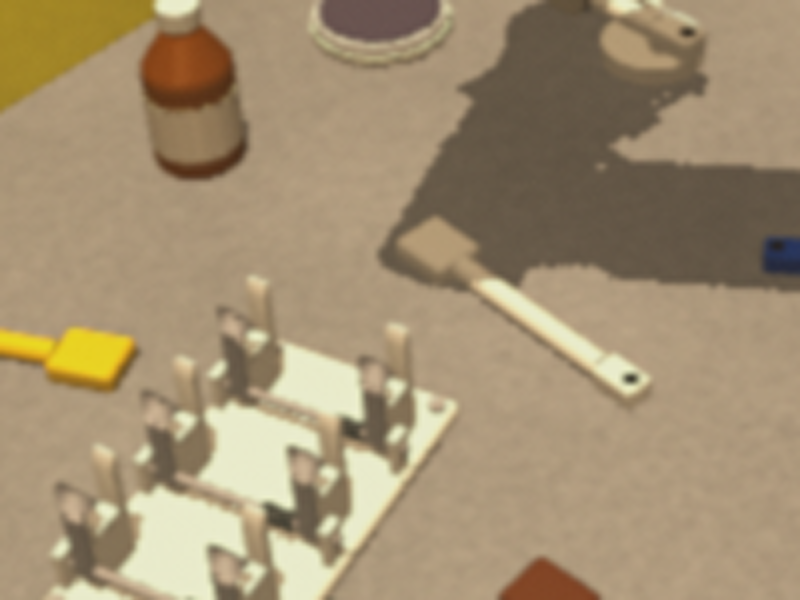

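View pics/s16.png

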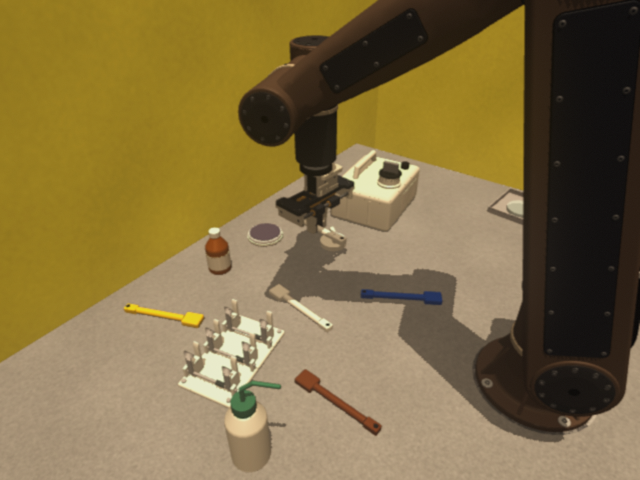

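View pics/t16c.png

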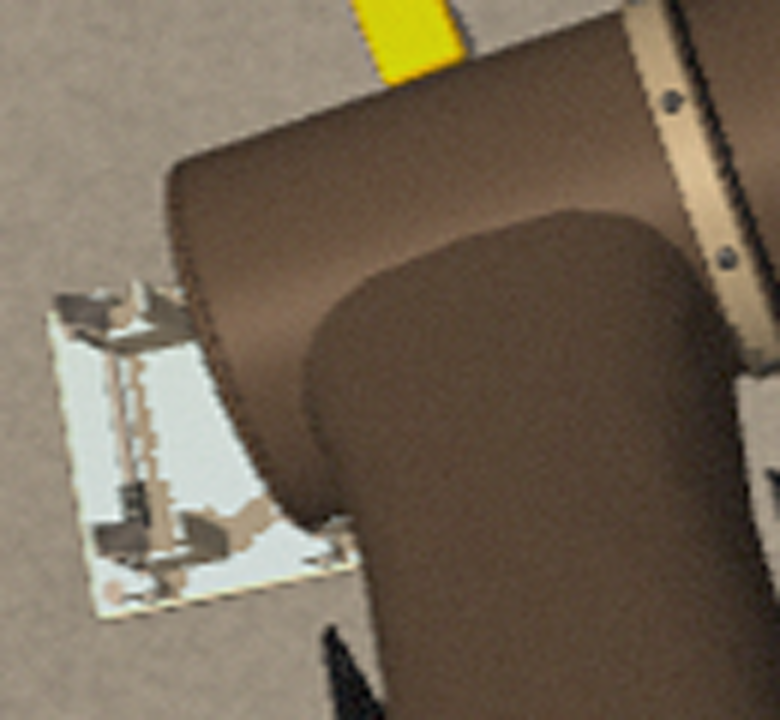

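```bash
python3 - <<'E'
from h import *
t=snapshot("top");s=snapshot("side")
O=np.array([.5416,.3214]);yw=np.radians(11.0)
R=np.array([[np.cos(yw),-np.sin(yw)],[np.sin(yw),np.cos(yw)]])
def W(x,y,z): return np.r_[O+R@[x,y],z]
for cam_,f,(x0,y0,x1,y1),k in((t,"t1",(140,200,260,295),6),(s,"s1",(175,285,295,410),6)):
    im=cv2.imread(f"pics/{f}.png")[y0:y1,x0:x1];im=cv2.resize(im,None,fx=k,fy=k,interpolation=cv2.INTER_CUBIC)
    L=lambda a,b,c:cv2.line(im,tuple(((proj(cam_,a)-[x0,y0]+.5)*k).astype(int)),tuple(((proj(cam_,b)-[x0,y0]+.5)*k).astype(int)),c,1)
    c=[W(x,y,.012) for x,y in((65,112.5),(65,-112.5),(-65,-112.5),(-65,112.5)) for x,y in [(x/1e3,y/1e3)]]
    for i in range(4): L(c[i],c[(i+1)%4],(0,0,255))
    for y in(-.07,0,.07):
        for x in (.045,-.045):
            L(W(x,y-.0095,.086),W(x,y+.0095,.086),(255,0,0))
            L(W(x,y-.0095,.086),W(x,y-.0095,.05),(0,160,0))
            L(W(x,y,.058),W(-x,y,.058),(255,0,255))
    cv2.imwrite(f"pics/ov_{f}.png",im)
E
```

```text
(no output)
```

View pics/ov_t1.png

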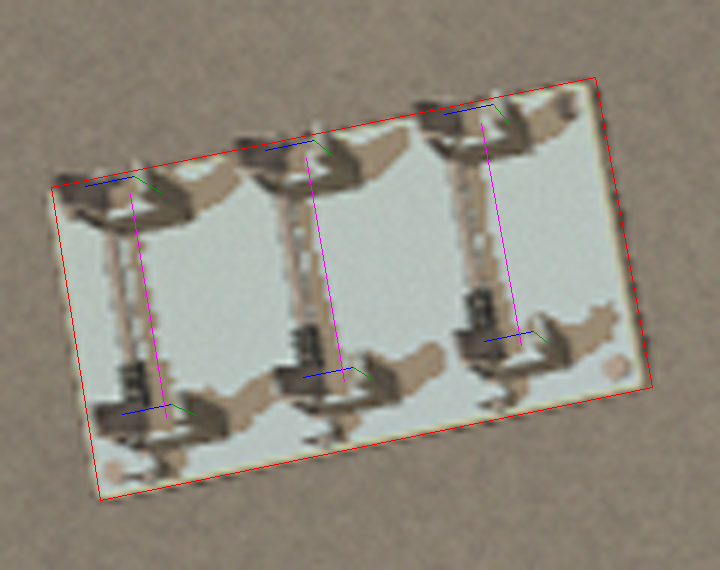

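View pics/ov_s1.png

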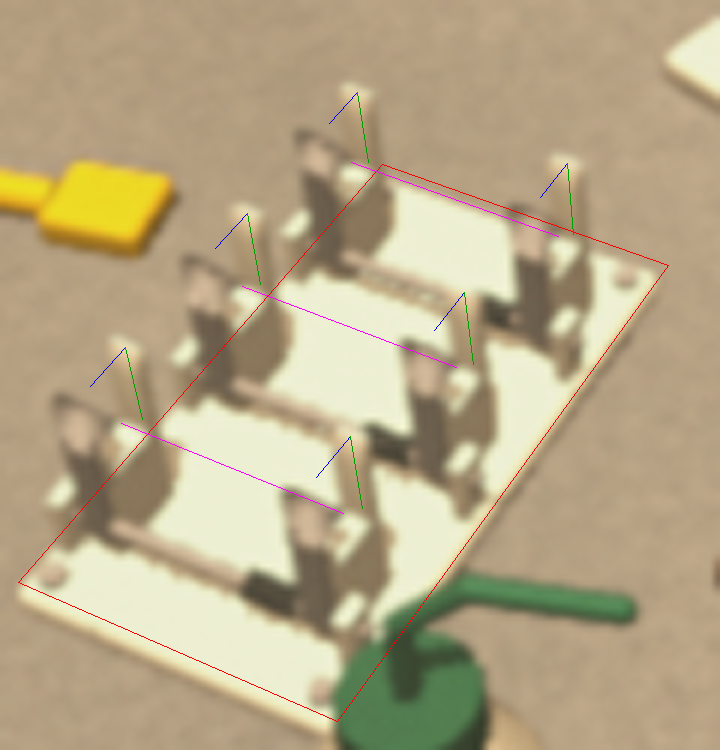

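```bash
python3 - <<'E'
from h import *
go(.554,.2525,.15,11)
E
```

```text
units dx dy dz [0.404 2.569 0.023] turn units -0.0982 deg -17.7 | clock 44.22
```

```bash

python3 -m creep '[[0.16,1,0,0,0],[0.16,1,0,0,0],[0.16,1,0,0,0],[0.16,1,0,0,0],[0.16,1,0,0,0],[0.16,1,0,0,0],[0.16,1,0,0,0],[0.16,1,0,0,0]]'
python3 -m creep '[[0.16,1,0,0,0],[0.16,1,0,0,0],[0.16,1,0,0,0],[0.16,1,0,0,0],[0.16,1,0,0,0],[0.16,1,0,0,0],[0.16,1,0,0,0],[0.16,1,0,0,0]]'
python3 -m creep '[[0.084,0.569,0,0,0],[0.084,0.569,0,-0.04,0],[0.084,0.569,0,-0.07,0],[0.084,0.569,0,-0.098,0],[0.084,0.569,0,-0.098,0],[0.084,0.569,0,-0.098,0],[0.084,0.569,0,-0.098,0],[0.084,0.569,0,-0.098,0]]'
python3 - <<'E'
from h import *
st();go(.554,.2525,.1,11)
s=snap("side","s17");t=snap("top","t17")
crop(s,150,200,350,350,4,"s17c");crop(t,140,180,300,300,5,"t17c")
E
```

```text
clock: 44.88
tool_pos: [0.56, 0.093, 0.1526]
orientation: [-180.0, -0.0, 173.3]
force: [-0.3, -0.3, -0.6]
opening: 0.0146
clock: 45.55
tool_pos: [0.5559, 0.1939, 0.1526]
orientation: [-180.0, -0.0, 173.2]
force: [0.1, -0.3, -0.3]
opening: 0.015
clock: 46.22
tool_pos: [0.5542, 0.252, 0.1527]
orientation: [180.0, 0.0, -169.2]
force: [-0.7, -0.3, -0.7]
opening: 0.0149
t 46.22 pos [0.5542 0.252  0.1527] rpy [ 1.800e+02  1.000e-02 -1.692e+02] F [-0.7 -0.3 -0.7] M [-0.01 -0.02 -0.  ] op 0.0149 j [  42.8   17.6  -13.8   -0.   -58.6 -122. ]
units dx dy dz [0.001 0.005 0.527] turn units -0.0011 deg -0.2 | clock 46.22
```

View pics/s17c.png

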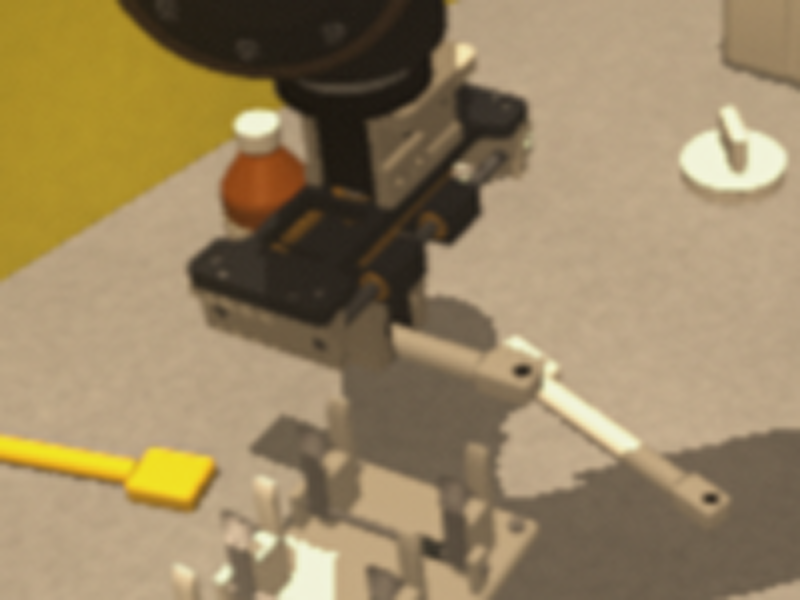

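View pics/t17.png

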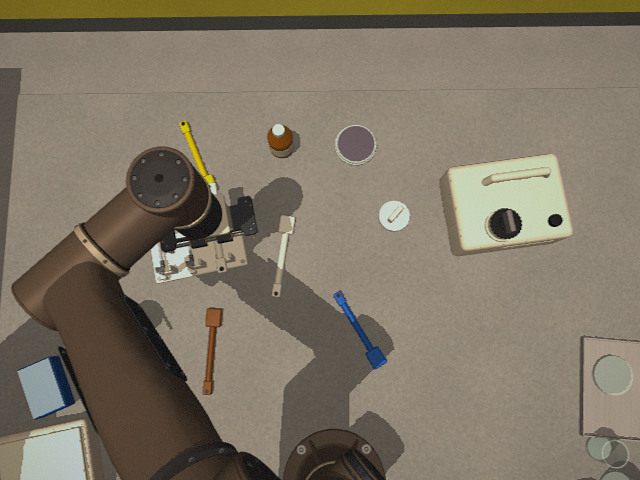

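```bash

python3 -m creep '[[0,0.005,0.2,0,0],[0,0.005,0.4,0,0],[0,0.005,0.52,0,0],[0,0.005,0.52,0,0],[0,0.005,0.52,0,0],[0,0.005,0.52,0,0],[0,0.005,0.52,0,0],[0,0.005,0.52,0,0]]'
python3 - <<'E'
from h import *
st()
s=snap("side","s18");t=snap("top","t18")
crop(s,190,240,310,340,6,"s18c");crop(t,160,170,270,290,6,"t18c")
E
```

```text
clock: 46.98
tool_pos: [0.5545, 0.2534, 0.1017]
orientation: [180.0, 0.1, -169.0]
force: [0.6, -0.1, -0.8]
opening: 0.0152
t 46.98 pos [0.5545 0.2534 0.1017] rpy [ 1.7995e+02  9.0000e-02 -1.6904e+02] F [ 0.6 -0.1 -0.8] M [-0.02 -0.01  0.04] op 0.0152 j [  42.9   20.5  -17.1    0.   -52.3 -122. ]
```

View pics/s18c.png

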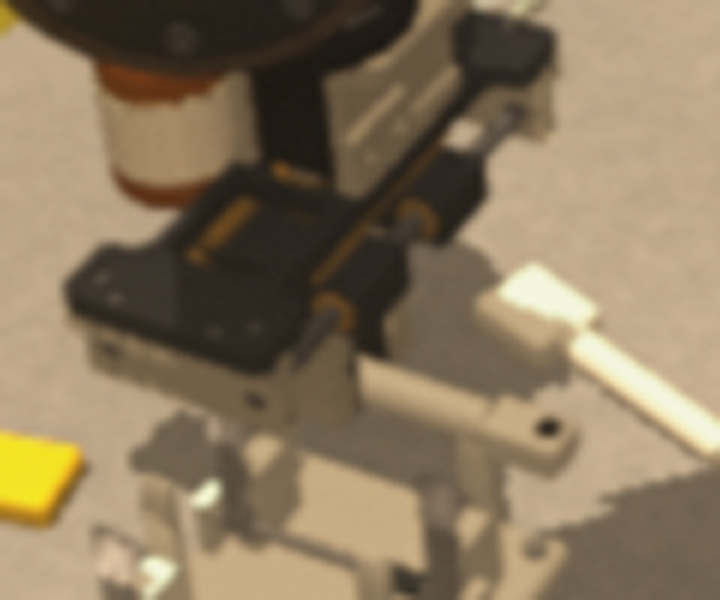

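View pics/t18c.png

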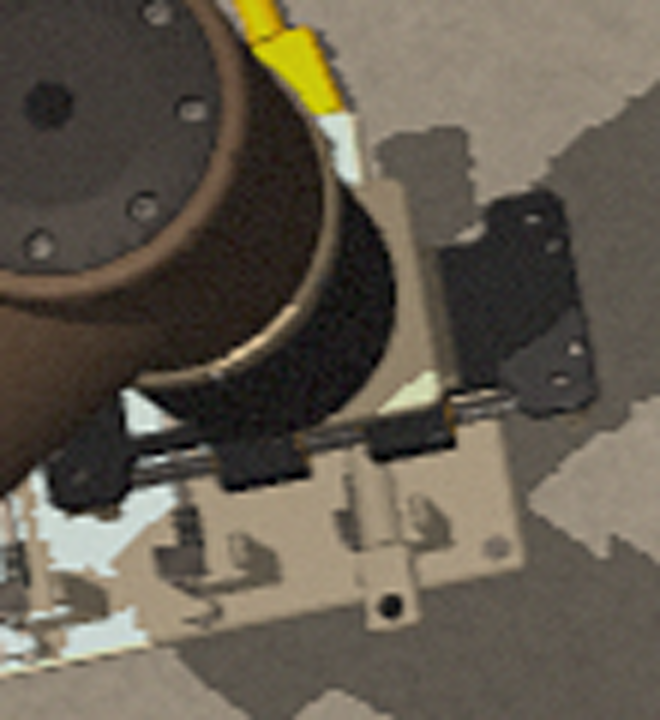

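```bash

python3 -m creep '[[0,0,0.05,0,0],[0,0,0.1,0,0],[0,0,0.15,0,0],[0,0,0.17,0,0],[0,0,0.17,0,0],[0,0,0.17,0,0],[0,0,0.17,0,0],[0,0,0.17,0,0]]';python3 st.py
python3 -m creep '[[0,0,0.02,0,0],[0,0,0.04,0,0],[0,0,0.06,0,0],[0,0,0.08,0,0],[0,0,0.1,0,0],[0,0,0.1,0,0],[0,0,0.1,0,0],[0,0,0.1,0,0]]';python3 st.py
```

```text
clock: 47.75
tool_pos: [0.5541, 0.2531, 0.0837]
orientation: [180.0, 0.0, -169.0]
force: [-0.4, 0.2, -1.0]
opening: 0.0148
t 47.75 pos [0.5541 0.2531 0.0837] rpy [ 1.7999e+02  2.0000e-02 -1.6904e+02] F [-0.4  0.2 -1. ] M [-0.05  0.    0.03] op 0.0148 j [  42.9   21.6  -18.1    0.   -50.2 -121.9]
clock: 48.42
tool_pos: [0.554, 0.2533, 0.0736]
orientation: [180.0, 0.0, -169.0]
force: [-0.5, 1.2, -0.6]
opening: 0.0151
t 48.42 pos [0.554  0.2533 0.0736] rpy [ 1.7999e+02  1.0000e-02 -1.6903e+02] F [-0.5  1.2 -0.6] M [0.68 0.04 0.1 ] op 0.0151 j [  42.9   22.3  -18.7   -0.   -49.  -121.9]
```

```bash

python3 -m creep '[[0,0,0.02,0,0],[0,0,0.04,0,0],[0,0,0.06,0,0],[0,0,0.08,0,0],[0,0,0.1,0,0],[0,0,0.1,0,0],[0,0,0.1,0,0],[0,0,0.1,0,0]]';python3 st.py
python3 -m creep '[[0,0,0.02,0,0],[0,0,0.04,0,0],[0,0,0.06,0,0],[0,0,0.08,0,0],[0,0,0.11,0,0],[0,0,0.11,0,0],[0,0,0.11,0,0],[0,0,0.11,0,0]]';python3 st.py
```

```text
clock: 49.08
tool_pos: [0.5549, 0.2535, 0.0643]
orientation: [180.0, 0.1, -169.0]
force: [2.9, 0.6, 4.0]
opening: 0.015
t 49.08 pos [0.5549 0.2535 0.0643] rpy [ 1.7997e+02  1.1000e-01 -1.6902e+02] F [2.9 0.6 4. ] M [ 0.39 -1.12  0.11] op 0.015 j [  42.9   22.9  -19.2    0.   -47.8 -121.9]
clock: 49.75
tool_pos: [0.5535, 0.2532, 0.0526]
orientation: [180.0, -0.0, -169.0]
force: [-2.6, 2.4, 7.3]
opening: 0.0151
t 49.75 pos [0.5535 0.2532 0.0526] rpy [ 1.8000e+02 -3.0000e-02 -1.6903e+02] F [-2.6  2.4  7.3] M [1.23 0.89 0.07] op 0.0151 j [  42.9   23.7  -19.8   -0.   -46.5 -121.9]
```

```bash

python3 -m creep '[[0,0,0.01,0,0],[0,0,0.02,0,0],[0,0,0.02,0,0],[0,0,0.02,0,0],[0,0,0.02,0,0],[0,0,0.02,0,0],[0,0,0.02,0,0],[0,0,0.02,0,0]]';python3 st.py
```

```text
clock: 50.42
tool_pos: [0.5536, 0.2532, 0.0523]
orientation: [180.0, 0.0, -169.0]
force: [-8.3, 2.1, 21.0]
opening: 0.0148
t 50.42 pos [0.5536 0.2532 0.0523] rpy [ 1.80e+02  1.00e-02 -1.69e+02] F [-8.3  2.1 21. ] M [0.66 3.04 0.06] op 0.0148 j [  42.9   23.7  -19.9    0.   -46.4 -121.9]
```

```bash

python3 -m creep '[[0,0,-0.03,0,15],[0,0,-0.03,0,20],[0,0,-0.03,0,30],[0,0,-0.03,0,40],[0,0,-0.03,0,40],[0,0,-0.03,0,40],[0,0,-0.03,0,40],[0,0,-0.03,0,40]]';python3 st.py
python3 -m creep '[[0,0,-0.1,0,40],[0,0,-0.3,0,40],[0,0,-0.6,0,40],[0,0,-0.9,0,40],[0,0,-1,0,40],[0,0,-1,0,40],[0,0,-1,0,40],[0,0,-1,0,40]]';python3 st.py
python3 - <<'E'
from h import *
s=snap("side","s19");t=snap("top","t19")
crop(s,170,230,350,365,4,"s19c");crop(t,240,190,340,320,5,"t19c")
E
```

```text
clock: 51.08
tool_pos: [0.5539, 0.2528, 0.0533]
orientation: [-180.0, -0.0, -169.0]
force: [0.1, 0.9, 0.4]
opening: 0.0398
t 51.08 pos [0.5539 0.2528 0.0533] rpy [-1.7998e+02 -2.0000e-02 -1.6905e+02] F [0.1 0.9 0.4] M [0.04 0.01 0.  ] op 0.0398 j [  42.9   23.6  -19.8    0.   -46.6 -121.9]
clock: 51.75
tool_pos: [0.5534, 0.2527, 0.1531]
orientation: [-180.0, -0.0, -169.1]
force: [-0.1, -0.8, -0.5]
opening: 0.0398
t 51.75 pos [0.5534 0.2527 0.1531] rpy [-1.8000e+02 -5.0000e-02 -1.6905e+02] F [-0.1 -0.8 -0.5] M [-0.07  0.05  0.02] op 0.0398 j [  42.9   17.6  -13.7   -0.   -58.7 -121.9]
```

View pics/s19c.png

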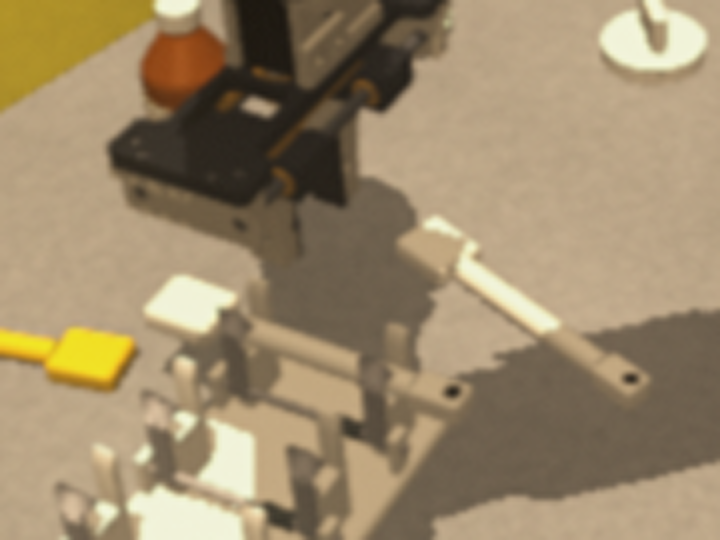

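View pics/t19c.png

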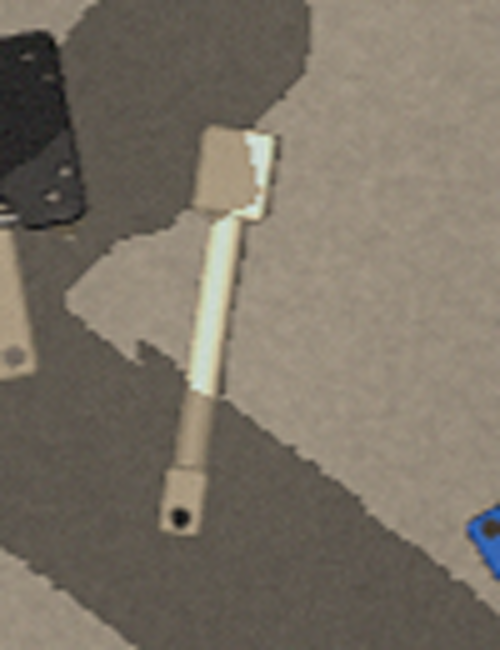

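```bash
python3 - <<'E'
from h import *
t=snapshot("top")
P=lambda u,v:onz(t,240+u/5,190+v/5,.016)
a=P(241,128);b=P(181,533);d=a-b;L=np.linalg.norm(d[:2]);yaw=np.degrees(np.arctan2(d[1],d[0]))
m=a-d/L*.106*L/.2;print(L,yaw,m)
go(m[0],m[1],.15,yaw)
E
```

```text
0.19895139382144827 -8.379976300922005 [0.51250728 0.11705212 0.016     ]
units dx dy dz [ 0.659 -1.253  0.025] turn units 0.1074 deg 19.3 | clock 51.9
```

```bash

python3 -m creep '[[0.5,-0.95,0,0,40],[0.5,-0.95,0,0,45],[0.5,-0.95,0,0.1,50],[0.5,-0.95,0,0.107,50],[0.5,-0.95,0,0.107,50],[0.5,-0.95,0,0.107,50],[0.5,-0.95,0,0.107,50],[0.5,-0.95,0,0.107,50]]'
python3 - <<'E'
from h import *
st();go(.5125,.1170,.1,-8.4)
E
```

```text
clock: 52.57
tool_pos: [0.5228, 0.1503, 0.1531]
orientation: [-180.0, -0.0, 171.9]
force: [-0.4, -0.5, -0.6]
opening: 0.05
t 52.57 pos [0.5228 0.1503 0.1531] rpy [-1.7997e+02 -4.0000e-02  1.7189e+02] F [-0.4 -0.5 -0.6] M [-0.03 -0.01  0.01] op 0.05 j [  36.7   11.8  -21.8   -0.   -56.5 -134.8]
units dx dy dz [ 0.055 -0.345  0.531] turn units 0.0016 deg 0.3 | clock 52.57
```

```bash

python3 -m creep '[[0.055,-0.345,0,0,50],[0.055,-0.345,0.3,0.0016,50],[0.055,-0.345,0.6,0.0016,50],[0.055,-0.345,0.7,0.0016,50],[0.055,-0.345,0.7,0.0016,50],[0.055,-0.345,0.7,0.0016,50],[0.055,-0.345,0.7,0.0016,50],[0.055,-0.345,0.7,0.0016,50]]'
python3 - <<'E'
from h import *
st();go(.5125,.1170,.003,-8.4)
s=snap("side","s20");crop(s,200,230,350,350,5,"s20c")
E
```

```text
clock: 53.23
tool_pos: [0.5135, 0.1177, 0.085]
orientation: [179.9, 0.1, 171.5]
force: [0.1, -0.5, -0.4]
opening: 0.0502
t 53.23 pos [0.5135 0.1177 0.085 ] rpy [1.7992e+02 1.1000e-01 1.7147e+02] F [ 0.1 -0.5 -0.4] M [-0.07 -0.02 -0.05] op 0.0502 j [  34.3   14.7  -28.6    0.   -46.6 -132.8]
units dx dy dz [ 0.009 -0.009  0.82 ] turn units -0.0007 deg -0.1 | clock 53.23
```

View pics/s20c.png

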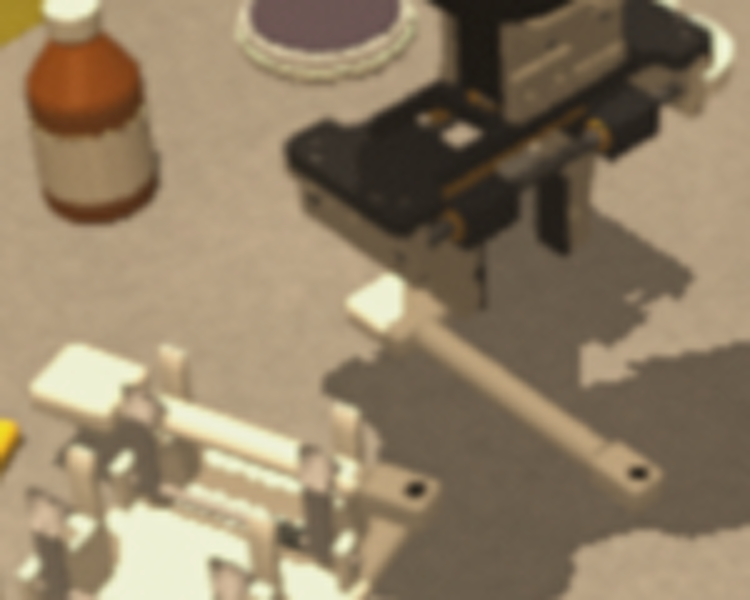

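```bash

python3 -m creep '[[0.009,-0.009,0.2,0,50],[0.009,-0.009,0.4,0,50],[0.009,-0.009,0.6,0,50],[0.009,-0.009,0.65,0,50],[0.009,-0.009,0.65,0,50],[0.009,-0.009,0.65,0,50],[0.009,-0.009,0.65,0,50],[0.009,-0.009,0.65,0,50]]';python3 st.py
python3 -m creep '[[0,0,0.1,0,50],[0,0,0.15,0,50],[0,0,0.17,0,50],[0,0,0.17,0,50],[0,0,0.17,0,30],[0,0,0.17,0,0],[0,0,0.17,0,0],[0,0,0.17,0,0]]';python3 st.py
python3 -m creep '[[0,0,0,0,0],[0,0,0,0,0],[0,0,0,0,0],[0,0,0,0,0],[0,0,0,0,0],[0,0,0,0,0],[0,0,0,0,0],[0,0,0,0,0]]';python3 st.py
```

```text
clock: 53.95
tool_pos: [0.5124, 0.1167, 0.0199]
orientation: [179.9, 0.1, 171.4]
force: [0.3, -0.5, 0.0]
opening: 0.0499
t 53.95 pos [0.5124 0.1167 0.0199] rpy [1.7992e+02 1.0000e-01 1.7143e+02] F [ 0.3 -0.5  0. ] M [-0.06 -0.08  0.01] op 0.0499 j [  34.2   19.9  -32.4    0.   -37.6 -132.8]
clock: 54.62
tool_pos: [0.5116, 0.1162, 0.0017]
orientation: [180.0, 0.0, 171.4]
force: [0.5, -0.7, 0.3]
opening: 0.0287
t 54.62 pos [0.5116 0.1162 0.0017] rpy [1.7999e+02 2.0000e-02 1.7141e+02] F [ 0.5 -0.7  0.3] M [-0.06 -0.04 -0.05] op 0.0287 j [  34.2   21.5  -33.2    0.   -35.2 -132.8]
clock: 55.28
tool_pos: [0.5116, 0.1162, 0.0017]
orientation: [180.0, 0.0, 171.4]
force: [-0.0, 1.6, 1.9]
opening: 0.0154
t 55.28 pos [0.5116 0.1162 0.0017] rpy [1.7999e+02 2.0000e-02 1.7142e+02] F [-0.   1.6  1.9] M [0.29 0.11 0.05] op 0.0154 j [  34.2   21.5  -33.2    0.   -35.2 -132.8]
```

```bash

python3 -m creep '[[0,0,-0.1,0,0],[0,0,-0.3,0,0],[0,0,-0.6,0,0],[0,0,-0.9,0,0],[0,0,-1,0,0],[0,0,-1,0,0],[0,0,-1,0,0],[0,0,-1,0,0]]'
python3 -m creep '[[0,0,-0.3,0,0],[0,0,-0.55,0,0],[0,0,-0.55,0,0],[0,0,-0.55,0,0],[0,0,-0.55,0,0],[0,0,-0.55,0,0],[0,0,-0.55,0,0],[0,0,-0.55,0,0]]'
python3 - <<'E'
from h import *
st();go(.5405,.3211,.155,11)
E
```

```text
clock: 55.95
tool_pos: [0.5107, 0.1157, 0.1008]
orientation: [-180.0, -0.1, 171.4]
force: [0.8, 0.4, -1.1]
opening: 0.015
clock: 56.62
tool_pos: [0.511, 0.1159, 0.1556]
orientation: [-179.9, -0.1, 171.4]
force: [-0.9, 0.2, -0.4]
opening: 0.0151
t 56.62 pos [0.511  0.1159 0.1556] rpy [-1.7993e+02 -8.0000e-02  1.7141e+02] F [-0.9  0.2 -0.4] M [-0.02 -0.04 -0.  ] op 0.0151 j [  34.2    9.9  -23.9   -0.   -56.3 -132.8]
units dx dy dz [0.015 2.073 0.006] turn units -0.1088 deg -19.6 | clock 56.62
```

```bash

python3 -m creep '[[0,1,0,0,0],[0,1,0,0,0],[0,1,0,0,0],[0,1,0,0,0],[0,1,0,0,0],[0,1,0,0,0],[0,1,0,0,0],[0,1,0,0,0]]'
python3 -m creep '[[0.015,1,0,0,0],[0.015,1,0,-0.04,0],[0.015,1,0,-0.08,0],[0.015,1,0,-0.1088,0],[0.015,1,0,-0.1088,0],[0.015,1,0,-0.1088,0],[0.015,1,0,-0.1088,0],[0.015,1,0,-0.1088,0]]'
python3 - <<'E'
from h import *
st();go(.5405,.3211,.102,11)
E
```

```text
clock: 57.28
tool_pos: [0.5263, 0.2141, 0.1566]
orientation: [-180.0, -0.0, 171.4]
force: [-0.1, 0.2, -0.4]
opening: 0.015
clock: 57.95
tool_pos: [0.5399, 0.3132, 0.1568]
orientation: [180.0, 0.0, -169.2]
force: [0.4, 0.1, -0.1]
opening: 0.0149
t 57.95 pos [0.5399 0.3132 0.1568] rpy [ 1.7999e+02  1.0000e-02 -1.6919e+02] F [ 0.4  0.1 -0.1] M [-0.   -0.   -0.01] op 0.0149 j [  48.    18.8  -11.5   -0.   -59.7 -127.2]
units dx dy dz [-0.021  0.076  0.548] turn units -0.0011 deg -0.2 | clock 57.95
```

```bash

python3 -m creep '[[-0.021,0.076,0,0,0],[-0.021,0.076,0.2,0,0],[-0.021,0.076,0.4,0,0],[-0.021,0.076,0.54,0,0],[-0.021,0.076,0.54,0,0],[-0.021,0.076,0.54,0,0],[-0.021,0.076,0.54,0,0],[-0.021,0.076,0.54,0,0]]'
python3 - <<'E'
from h import *
st();go(.5405,.3211,.0517,11)
s=snap("side","s21");t=snap("top","t21")
crop(s,180,250,300,370,6,"s21c");crop(t,140,170,260,290,6,"t21c")
E
```

```text
clock: 58.62
tool_pos: [0.5412, 0.3226, 0.104]
orientation: [179.9, 0.1, -169.0]
force: [-0.6, 0.3, -0.7]
opening: 0.0151
t 58.62 pos [0.5412 0.3226 0.104 ] rpy [ 1.7994e+02  1.1000e-01 -1.6901e+02] F [-0.6  0.3 -0.7] M [-0.03 -0.01 -0.03] op 0.0151 j [  48.5   22.   -14.3    0.   -53.6 -127.6]
units dx dy dz [ 0.01  -0.013  0.523] turn units -0.0001 deg -0.0 | clock 58.62
```

View pics/s21c.png

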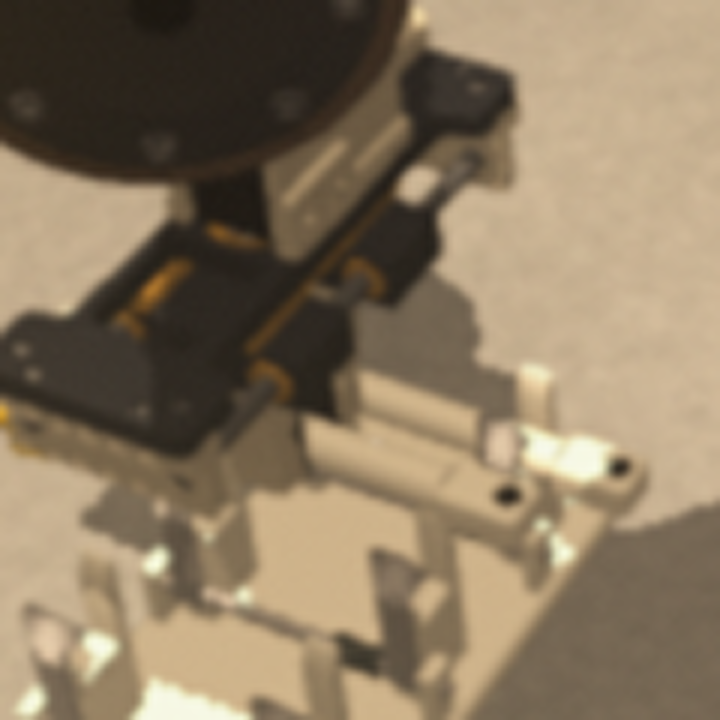

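View pics/t21c.png

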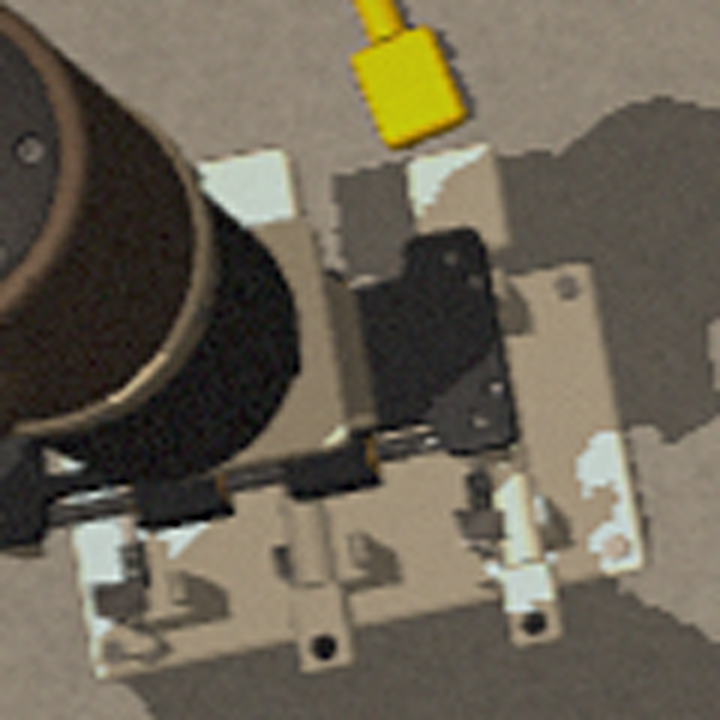

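```bash

python3 -m creep '[[0.01,-0.013,0.05,0,0],[0.01,-0.013,0.1,0,0],[0.01,-0.013,0.15,0,0],[0.01,-0.013,0.2,0,0],[0.01,-0.013,0.2,0,0],[0.01,-0.013,0.2,0,0],[0.01,-0.013,0.2,0,0],[0.01,-0.013,0.2,0,0]]';python3 st.py
python3 -m creep '[[0,0,0.03,0,0],[0,0,0.06,0,0],[0,0,0.09,0,0],[0,0,0.12,0,0],[0,0,0.15,0,0],[0,0,0.15,0,0],[0,0,0.15,0,0],[0,0,0.15,0,0]]';python3 st.py
python3 -m creep '[[0,0,0.03,0,0],[0,0,0.06,0,0],[0,0,0.09,0,0],[0,0,0.12,0,0],[0,0,0.15,0,0],[0,0,0.15,0,0],[0,0,0.15,0,0],[0,0,0.15,0,0]]';python3 st.py
```

```text
clock: 59.38
tool_pos: [0.5399, 0.3207, 0.0827]
orientation: [180.0, 0.0, -169.0]
force: [-0.2, -0.3, -0.9]
opening: 0.0152
t 59.38 pos [0.5399 0.3207 0.0827] rpy [ 1.7999e+02  2.0000e-02 -1.6900e+02] F [-0.2 -0.3 -0.9] M [ 0.   -0.07 -0.01] op 0.0152 j [  48.5   23.2  -15.7    0.   -51.1 -127.5]
clock: 60.05
tool_pos: [0.5408, 0.3219, 0.0684]
orientation: [179.9, 0.2, -169.0]
force: [0.6, 6.0, 3.9]
opening: 0.0151
t 60.05 pos [0.5408 0.3219 0.0684] rpy [ 1.7990e+02  1.6000e-01 -1.6896e+02] F [0.6 6.  3.9] M [ 2.   -0.26  0.01] op 0.0151 j [  48.5   24.1  -16.4    0.   -49.2 -127.5]
clock: 60.72
tool_pos: [0.5401, 0.3218, 0.0523]
orientation: [179.9, 0.1, -169.0]
force: [1.2, 6.0, -1.9]
opening: 0.0151
t 60.72 pos [0.5401 0.3218 0.0523] rpy [ 1.7991e+02  8.0000e-02 -1.6899e+02] F [ 1.2  6.  -1.9] M [ 2.64 -0.31 -0.04] op 0.0151 j [  48.5   25.2  -17.3   -0.   -47.4 -127.5]
```

```bash

python3 -m creep '[[0,0.008,0.01,0,0],[0,0.008,0.02,0,0],[0,0.008,0.03,0,0],[0,0.008,0.03,0,0],[0,0.008,0.03,0,0],[0,0.008,0.03,0,0],[0,0.008,0.03,0,0],[0,0.008,0.03,0,0]]';python3 st.py
```

```text
clock: 61.38
tool_pos: [0.5399, 0.3218, 0.0514]
orientation: [180.0, 0.1, -169.0]
force: [-5.3, 1.8, 16.0]
opening: 0.015
t 61.38 pos [0.5399 0.3218 0.0514] rpy [ 1.7996e+02  9.0000e-02 -1.6896e+02] F [-5.3  1.8 16. ] M [0.91 1.88 0.02] op 0.015 j [  48.6   25.2  -17.3    0.   -47.3 -127.6]
```

Hard bottom at 0.0514 (shaft about 57.7 mm). Release and lift.

```bash

python3 -m creep '[[0,0,-0.02,0,15],[0,0,-0.02,0,20],[0,0,-0.02,0,30],[0,0,-0.02,0,40],[0,0,-0.02,0,40],[0,0,-0.02,0,40],[0,0,-0.02,0,40],[0,0,-0.02,0,40]]';python3 st.py
python3 -m creep '[[0,0,-0.1,0,40],[0,0,-0.3,0,40],[0,0,-0.6,0,40],[0,0,-0.9,0,40],[0,0,-1,0,40],[0,0,-1,0,40],[0,0,-1,0,40],[0,0,-1,0,40]]'
python3 -m creep '[[0,-0.5,-0.5,0,40],[0,-1,-0.5,0,40],[0,-1,-0.5,0,40],[0,-1,-0.5,0,40],[0,-1,-0.5,0,40],[0,-1,-0.5,0,40],[0,-1,-0.5,0,40],[0,-1,-0.5,0,40]]'
python3 -m creep '[[0,-1,0,0,40],[0,-1,0,0,40],[0,-1,0,0,40],[0,-1,0,0,40],[0,-1,0,0,40],[0,-1,0,0,40],[0,-1,0,0,40],[0,-1,0,0,40]]'
python3 -m creep '[[0,-1,0,0,40],[0,-1,0,0,40],[0,-1,0,0,40],[0,-1,0,0,40],[0,-1,0,0,40],[0,-1,0,0,40],[0,-1,0,0,40],[0,-1,0,0,40]]';python3 st.py
python3 - <<'E'
from h import *
s=snap("side","s22");t=snap("top","t22")
crop(s,170,280,310,410,5,"s22c");crop(t,140,190,260,290,6,"t22c");crop(t,340,190,580,270,3,"t22d")
E
```

```text
clock: 62.05
tool_pos: [0.5395, 0.3211, 0.0513]
orientation: [-180.0, -0.0, -169.0]
force: [-0.4, 0.0, 0.1]
opening: 0.0401
t 62.05 pos [0.5395 0.3211 0.0513] rpy [-1.7998e+02 -3.0000e-02 -1.6901e+02] F [-0.4  0.   0.1] M [-0.02 -0.03 -0.02] op 0.0401 j [  48.5   25.2  -17.3    0.   -47.5 -127.6]
clock: 62.72
tool_pos: [0.5391, 0.321, 0.1511]
orientation: [-180.0, -0.0, -169.0]
force: [-0.5, 0.3, -0.5]
opening: 0.04
clock: 63.38
tool_pos: [0.5582, 0.2238, 0.2005]
orientation: [-180.0, -0.1, -168.9]
force: [-0.5, -0.1, -0.6]
opening: 0.0398
clock: 64.05
tool_pos: [0.5776, 0.1261, 0.2014]
orientation: [-180.0, -0.0, -168.9]
force: [0.6, -0.4, -0.6]
opening: 0.04
clock: 64.72
tool_pos: [0.5968, 0.0279, 0.2016]
orientation: [180.0, 0.0, -168.9]
force: [-0.1, 0.3, -0.8]
opening: 0.0399
t 64.72 pos [0.5968 0.0279 0.2016] rpy [ 1.7999e+02  1.0000e-02 -1.6892e+02] F [-0.1  0.3 -0.8] M [ 0.02 -0.05  0.02] op 0.0399 j [  21.4   14.3  -11.6   -0.   -64.1 -100.3]
```

View pics/s22c.png

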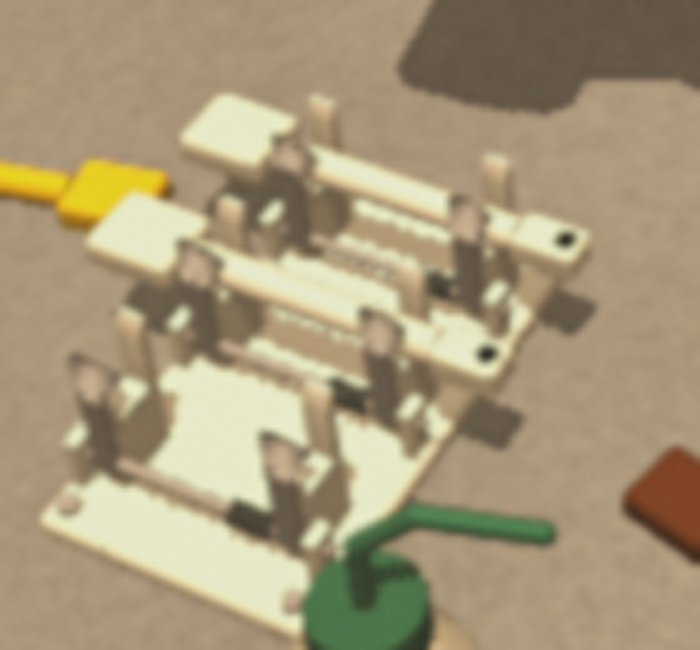

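View pics/t22.png

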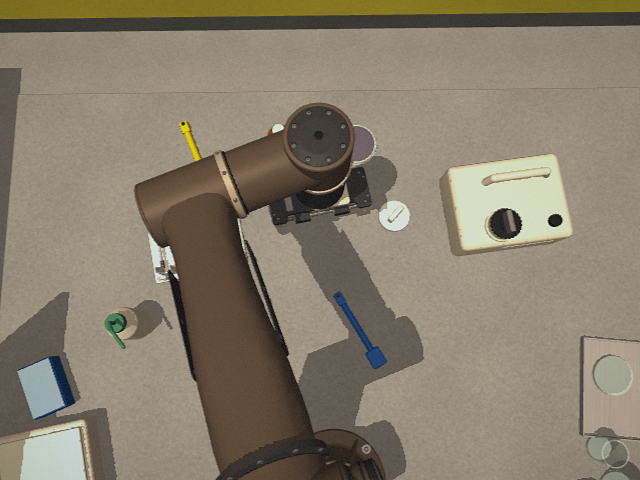

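View pics/t22c.png

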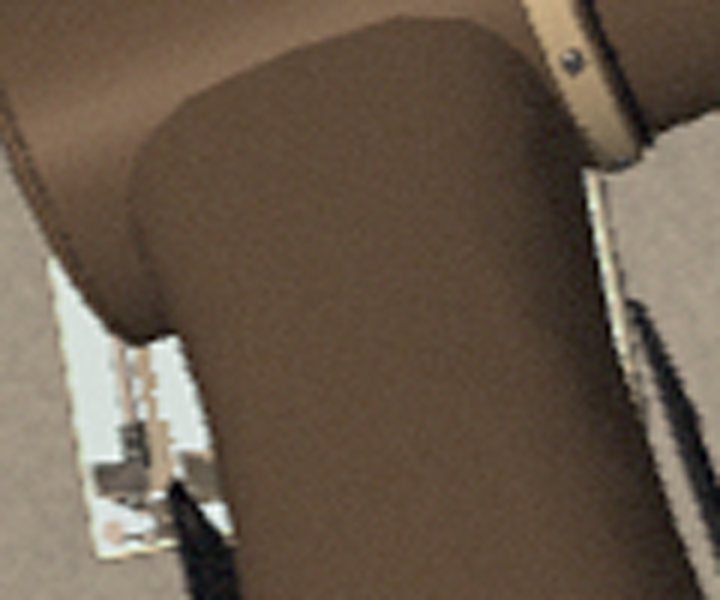

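View pics/s22.png

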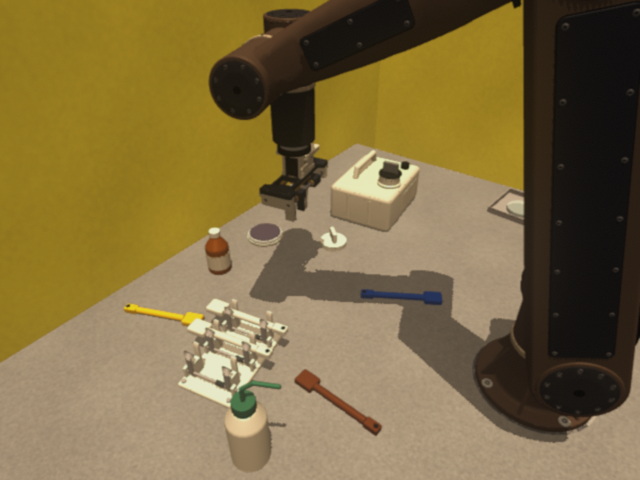

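```bash
python3 - <<'E'
from h import *
s=snapshot("side");t=snapshot("top")
O=np.array([.5416,.3214]);yw=np.radians(11.0)
R=np.array([[np.cos(yw),-np.sin(yw)],[np.sin(yw),np.cos(yw)]])
for h in((486,354),(565,240)):
    p=onz(s,170+h[0]/5,280+h[1]/5,.066); print("hole",p.round(4),"rack",(R.T@(p[:2]-O)).round(4))
crop(s,360,145,420,205,10,"plugS");crop(t,480,200,530,245,14,"plugT")
im=cv2.imread("pics/plugS.png")
for r,z,c in((.0335,.153,(0,0,255)),(.0335,.147,(255,0,0))):
    pts=[((proj(s,[.5667+r*np.cos(q),-.3822+r*np.sin(q),z])-[360,145]+.5)*10).astype(int) for q in np.linspace(0,6.283,80)]
    cv2.polylines(im,[np.array(pts)],True,c,1)
cv2.imwrite("pics/plugSo.png",im)
E
```

```text
hole [0.4553 0.3077 0.066 ] rack [-0.0873  0.003 ]
hole [0.4703 0.2396 0.066 ] rack [-0.0856 -0.0667]
```

View pics/plugSo.png

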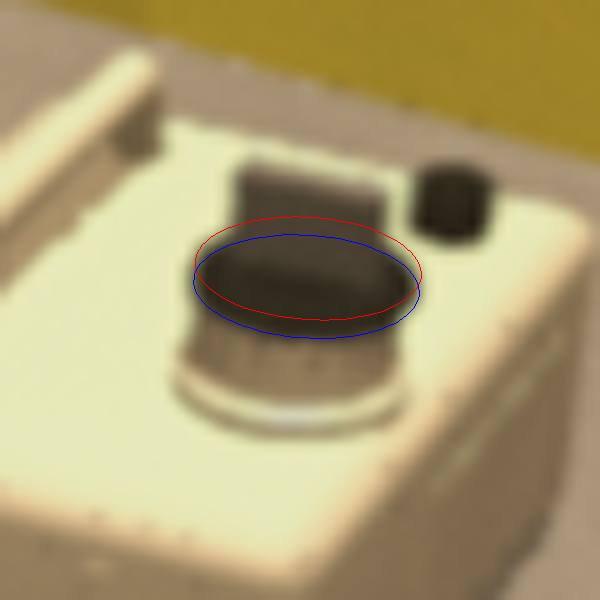

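```bash
python3 -c "
from plant import workorder
print(workorder.close_job())"
```

```text
the job is handed in; nothing more can be done
None
```

The canister is closed and both paddles are in the rack. I handed the job in at about 65 s of the 208 s allowed; no verdict was reported.

- **Cover:** I laid it flat on the bench, tab up, at about (0.615, -0.157). The cover slipped about 6 mm in the fingers while being lifted. When I set it down, the force reading peaked at 42 N through the grip. It lies flat in the last picture.
- **Plug:**
  - **On the ledge:** I set it level there and turned it back about 36–40°. I overran the stop once, and the wing slipped about 10° in the fingers.
  - **Thread start:** It dropped in at about 38 mm above the rim (window 34.5 to 40.2 mm).
  - **Run in:** I turned it clockwise about 210°, with one regrasp, until the torque rose. The arm readings put plug_grip at about 26.6 mm above the rim, against 27 mm when home. The pictures show the flange level on the rim, but they are only good to about 2 mm, so they cannot confirm the 1.3 mm limit.
- **Paddles:** Only two white ones were there, and one was knocked aside on the way, so I measured it again. They are in clips 1 and 2, each pressed to a hard stop at a shaft height of about 57.6 mm (home is 58 mm). The side view shows the keepers over both shafts. The tab holes of both paddles read about 3 mm off in the rack's y. The offset is the same for both, so I put it down to camera calibration.
- **Left alone:** The bottles, wafer box and coloured look-alikes were not touched, and the gripper stood clear of everything at the end.

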